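# Set the clutch hub up on the vise for bearing removal

## Task

Set the splined hub up on the vise so that its bearing can be driven out: first stand the spray can and the oil bottle, which are in the way, upright in the drip tray, then rest the hub flat across the two brass jaws, centred over the gap, and stand the grey spacer on end in the middle of the hub as the driver. When hub and spacer are in place, put the can and the bottle back in the rack exactly where each one stood. Leave the damper puck and the clutch drum where they are.

Things in the scene. Friction and masses are not known exactly. Their poses are not given: they have to be found in the camera images.
- spray_can: red spray can with a white paper band and a white cap, standing upright in the front of the rack. 165 mm tall; body 52 mm across, 124 mm tall; the cap, 40 mm across, takes up the top 32 mm and is the place to grip from above. Origin: centre of its underside; z up.
- oil_bottle: yellow round oil bottle with a black lower band and a black screw cap, standing upright in the front of the rack. 162 mm tall; body 56 mm across, 112 mm tall, then a cone; the cap, 32 mm across, takes up the top 34 mm and is the place to grip from above. Origin: centre of its underside; z up.
- hub: bright steel splined clutch hub, a squat round block in an outer lane of the rack, close behind the can or the bottle: splined body 50 mm across, 28 mm tall, on it a round boss 40 mm across, 6 mm tall, with a bearing (34 mm tall in all, 0.28 kg). In the lane only its front and back (along the rack's x) have room for fingers. Origin: centre of its underside; z up.
- spacer: grey (matt, dark) aluminium spacer, a plain tube 40 mm across, 24 mm bore, 50 mm tall, standing on end in the other outer lane of the rack, with room for fingers at its front and back only. Origin: centre of its underside; z up.
- rack: grey steel parts rack, fixed, open in front; floor 160 mm (x) by 186 mm (y), 4 mm thick. Its back half has three lanes along x, 58 mm wide between walls 50 mm tall; back wall (+x) 30 mm tall. Hub and spacer stand in the outer lanes (sides change), can and bottle right before their mouths; a brass ring lies in the middle lane. Origin: centre of the underside; x points away from the robot.
- drip_tray: shallow galvanised drip tray, fixed, 260 mm (x) by 160 mm (y) outside, rim 16 mm tall and 3 mm thick, floor 3 mm thick. The damper puck lies near its +x end; the rest is free for the can and the bottle. Origin: centre of the underside. It stands on one side of the rack, the vise on the other.
- vise: dark cast-iron bench vise with brass soft jaws, fixed. Origin: on the table, straight below the middle of the gap between the jaws. The flat brass jaw tops lie 130 mm above it; the gap is 22 mm wide along x; each top is 36 mm along x, 102 mm along y. Screw and cross bar point to -x (195 mm out, 75 mm high), the anvil to +x (145 mm out, 112 mm high).
- damper_puck: olive-green rubber damper puck with a steel eye, 60 mm across, 26 mm tall, lying in the drip tray. To be left alone. Origin: centre of its underside.
- clutch_drum: chrome clutch drum lying with its closed face up, 114 mm across, 36 mm tall with a steel boss up to 50 mm, on the table between robot and rack. To be left alone. Origin: centre of its underside.
Mind the look-alikes: they are no part of the job. There is more than one size of the spacer; the one meant has the size given above.

How it is judged:
On the way, in this order (a step that is already met when the one before it is completed fails the run):
1. the spray can and the oil bottle both stand upright and released in the drip tray (x of spray_can in the frame of drip_tray between -0.115 and 0.115 m and y of spray_can in the frame of drip_tray between -0.065 and 0.065 m and z of each of spray_can, oil_bottle in the frame of drip_tray below 0.01 m and angle between each of spray_can, oil_bottle's own z axis and vertical below 0.1 rad and contact force between each of spray_can, oil_bottle and the fingers below 0.3 N and linear speed of each of spray_can, oil_bottle below 0.02 m/s and x of oil_bottle in the frame of drip_tray between -0.115 and 0.115 m and y of oil_bottle in the frame of drip_tray between -0.065 and 0.065 m), for 0.2 s.
2. the hub rests flat across the brass jaws, centred over the gap, released, can and bottle still in the tray (all of step 1 and horizontal distance between hub and vise below 0.012 m and z of hub in the frame of vise between 0.125 and 0.136 m and angle between hub's own z axis and vertical below 0.1 rad and contact force between hub and the fingers below 0.3 N), for 0.2 s.
3. the spacer stands on the middle of the hub, released, can and bottle still in the tray (all of step 1 and horizontal distance between hub and vise below 0.012 m and z of hub in the frame of vise between 0.125 and 0.136 m and angle between each of hub, spacer's own z axis and vertical below 0.1 rad and horizontal distance between spacer and hub below 0.01 m and z of spacer in the frame of hub between 0.03 and 0.04 m and contact force between spacer and the fingers below 0.3 N), for 0.2 s.
At the end, for the whole second after the job is handed in: hub flat on both brass jaws within 12 mm of the gap's middle; spacer upright on the hub within 10 mm of its middle; can and bottle upright within 15 mm of where each stood at the start; puck and drum within 15 mm of where they lay; all released and at rest (horizontal distance between hub and vise below 0.012 m and z of hub in the frame of vise between 0.125 and 0.136 m and angle between each of hub, spacer, spray_can, oil_bottle's own z axis and vertical below 0.1 rad and horizontal distance between spacer and hub below 0.01 m and z of spacer in the frame of hub between 0.03 and 0.04 m and distance of each of spray_can, oil_bottle, damper_puck, clutch_drum from where it was at the start of the episode below 0.015 m and linear speed of each of spray_can, oil_bottle, hub, spacer below 0.02 m/s and contact force between each of spray_can, oil_bottle, hub, spacer and the fingers below 0.3 N); the robot touches nothing.
It fails at once if the damper puck is pushed away (more than 15 mm) (distance of damper_puck from where it was at the start of the episode above 0.015 m).
It fails at once if the clutch drum is pushed away (more than 15 mm) (distance of clutch_drum from where it was at the start of the episode above 0.015 m).
It fails at once if the spray can or the oil bottle is tipped over (angle between any of spray_can, oil_bottle's own z axis and vertical above 0.6 rad).
It also fails if it takes over 122 s, if anything falls off the work surface, if the arm or the gripper's body presses on something with over 40 N, if the wrist force passes 120 N, or if a joint passes its speed limit or range.

## Robot

A 6-joint arm with a two-finger parallel gripper is mounted at the origin on the work surface. World frame = base frame: x ahead of the robot, y to its left, z up, the work surface at z = 0. Lengths are in m, angles in rad, forces in N, time in s.
With the tool pointing down it reaches from about 0.4 to 0.825 m from the base axis. Payload 7 kg.
Tool frame: the origin (TCP) lies on the mounting face of the last link; the fingertips stand 178 mm ahead of it and the grasp point (between the pads) lies 159 mm ahead of it; z points along the fingers, y is the direction in which the jaws open and shut (so a half turn about z gives the same grasp; the last joint's range is limited). The gripper opens to 88 mm and grips with 3 to 60 N. Pads are 19 mm wide; open, the fingers measure 130 mm over their backs; the gripper's body (78 mm by 193 mm) begins 47 mm behind the grasp point.
Start: joints at [-0.868, 0.359, 0.012, 0, -1.224, -0.288], TCP at [0.272, -0.618, 0.405] pointing down, gripper open.
Joint ranges: [-3.07, 3.07], [-1.43, 2.12], [-1.02, 1.25], [-3.03, 1.67], [-3.05, -0], [-3.03, 3.03]. Speed limits (rad/s): [2.39, 2.39, 3.01, 3.14, 3.14, 3.14].

## Interface

Orientations are given as [roll, pitch, yaw] about the fixed x, y, z axes, in that order (R = Rz(yaw) Ry(pitch) Rx(roll)).
In Python, from station import * gives the robot as it stands.
- The arm moves only by the tool arm_command, never from a script. Its argument "targets" is a list of rows, each a list of 3 entries, a list of its own where there are three numbers: the turn, a rotation vector about the world's x, y, z in rad, then the shift along the world's x, y, z in mm, then the closure, from 0 (fully open) to 1 (shut). In form: [[[wx, wy, wz], [tx, ty, tz], fingers], ...]. A call has 1 to 8 rows; each row shifts and turns the commanded pose from where the row before left it; what a row does not reach is not made up. A row lasts 1/10 s, in which the tool goes at most 50 mm and 8.59 degrees, less where a joint would pass 70% of its speed; a pose out of reach is approached as far as the arm can. A call with a gripper value outside its range is refused whole. The fingers move at their own pace and stop on an object; "squeeze" is the grip in N (left out, the last holds). Time passes only in rows, so rows that do not move let the fingers close. It gives the time, the measured TCP pose, the force and the opening at its end, in the units of the state.
- get_state(): the state, without advancing time (a new reading comes with each control period).
- grab_frame(name): name is "scene" or "top" or "wrist"; returns (picture, depth): 400x640x3 uint8, red, green, blue; 400x640 float32, m along the optical axis (not along the pixel's ray), 0 where there is no reading.
- camera_params(name): a dict with "mtx" (3x3 intrinsics, pixels), "eye" and "orientation" of the camera in the world. Camera axes: x right, y down, z forward; pixel columns grow to the right and rows downward; lengths in m; the calibration is good to about 2 mm. A picture is of the moment at which its call begins: read the wrist's pose just before it. camera_params takes no time and is no camera call; for the wrist camera it gives the pose at the moment of the call.
- job_done(): hands the job in, once; it reports no verdict.
The state is a dict: "t": time; "q": joint angles; "qd": joint speeds; "joint_efforts": joint torques, N m; "eef_pos": TCP position; "ee_rot": TCP orientation; "force": force on the tool from outside, world axes, zero at the start; "moment": the same for the moment, N m; "width": finger opening in m.
Only numpy, scipy, OpenCV 4.12 (cv2) and the standard library are available. Lean on these libraries where they do the work, as an engineer would, in place of code of your own. Each camera call takes 0.05 s, during which the arm holds its last target.

## Working session

There is one attempt and no reset: what is moved stays moved. The work goes in short steps, Python scripts to look and compute and a tool call to move; the robot and the scene stay as the last step left them, time stands still between calls to the robot, and variables do not carry over. Pictures are saved under pics/ and viewed, and the job is handed in when it is done.

Besides the shell and the picture viewer there is one more tool, called after "Call:" as name(argument=value, ...) on one line, values as JSON. arm_command: Moves the arm, as the interface text tells. Its arguments: {"type":"object","properties":{"targets":{"type":"array"},"squeeze":{"type":"number"}},"required":["targets"]}

```bash
mkdir -p pics; ls; cat > h.py <<'E'
from station import *
import numpy as np, cv2
from scipy.spatial.transform import Rotation as R
def P(cam):
    c=camera_params(cam); return c
def world(c,u,v,d):
    K=np.array(c['mtx']); p=np.array([(u-K[0,2])/K[0,0]*d,(v-K[1,2])/K[1,1]*d,d])
    return rot(c)@p+np.array(c['eye'])
def rot(c):
    o=np.array(c['orientation'],float)
    if o.shape==(3,3): return o
    return R.from_euler('xyz',o).as_matrix()
def cloud(c,depth):
    K=np.array(c['mtx']); v,u=np.mgrid[:depth.shape[0],:depth.shape[1]]
    p=np.stack([(u-K[0,2])/K[0,0]*depth,(v-K[1,2])/K[1,1]*depth,depth],-1)
    return p@rot(c).T+np.array(c['eye'])
def save(n,im): cv2.imwrite('pics/'+n+'.png',im[...,::-1])
E
python3 - <<'E'
from h import *
print(get_state())
for n in ['scene','top']:
    c=P(n); print(n,c); im,d=grab_frame(n); save(n+'0',im); np.savez(n+'0',im=im,d=d)
E
```

```text
pics
{'t': 0.0, 'q': array([-8.67907975e-01,  3.59402372e-01,  1.10838102e-02, -3.82502912e-04,
       -1.22409128e+00, -2.88075738e-01]), 'qd': array([ 8.76073993e-04, -1.40355799e-03, -3.08486163e-05,  4.74347181e-04,
        1.12301564e-03,  1.53967593e-03]), 'joint_efforts': array([-2.67394062e-04, -5.82719278e+01,  2.93058783e+01,  6.99735135e+00,
        6.84848113e-03, -1.91575682e-04]), 'eef_pos': array([ 0.27195458, -0.61758755,  0.40371745]), 'ee_rot': array([ 3.13994346e+00, -1.13702243e-04, -2.72691021e+00]), 'force': array([ 0.00130788, -0.2942912 ,  0.35999883]), 'moment': array([0.02645715, 0.03897827, 0.01851695]), 'width': 0.08762527464279572}
scene {'mtx': array([[470.834581  ,   0.        , 319.78223338],
       [  0.        , 470.834581  , 201.1967552 ],
       [  0.        ,   0.        ,   1.        ]]), 'eye': array([ 1.10750614, -0.13204163,  0.86853219]), 'orientation': array([-2.49871037,  0.01059127,  1.3287488 ])}
top {'mtx': array([[392.43502124,   0.        , 325.37049791],
       [  0.        , 392.43502124, 200.93048568],
       [  0.        ,   0.        ,   1.        ]]), 'eye': array([ 0.38967172, -0.02546104,  0.84949854]), 'orientation': array([-2.98883552,  0.03099168, -1.56358403])}
```

View pics/scene0.png

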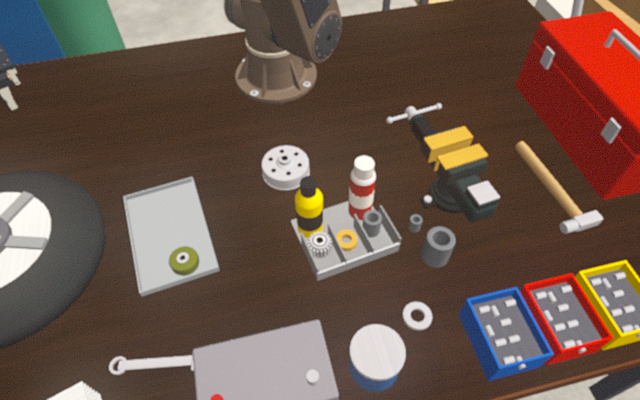

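View pics/top0.png

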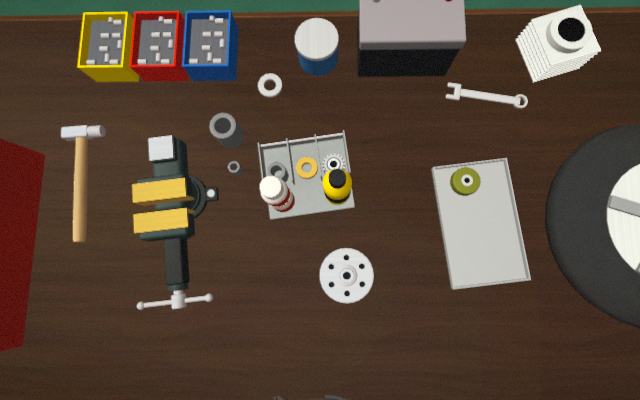

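The top view shows the vise at the left, around (163,205), the rack at (307,175) and the tray at (482,222). The can's cap is at (272,187), the bottle's cap at (337,180) and the drum at (347,275).

There are three spacer candidates: the tube in the left lane at (277,170), a bigger tube at (224,127) and a small tube at (233,167). The one in the lane fits the description, since it stands in an outer lane; I'll confirm it by size. The hub is at (334,162). Next I'll measure.

```bash
python3 - <<'E'
from h import *
z=np.load('top0.npz'); im,d=z['im'],z['d']; c=P('top'); W=cloud(c,d)
z2=np.load('scene0.npz'); im2,d2=z2['im'],z2['d']; c2=P('scene'); W2=cloud(c2,d2)
save('topcrop',cv2.resize(im[120:225,200:365],None,fx=4.8,fy=4.8,interpolation=cv2.INTER_CUBIC))
save('scenecrop',cv2.resize(im2[145:285,280:465],None,fx=4.2,fy=4.2,interpolation=cv2.INTER_CUBIC))
def p(n,u,v): 
    print(n,np.round((W if n[0]=='t' else W2)[v-1:v+2,u-1:u+2].reshape(-1,3).mean(0),4))
for n,u,v in [('t can cap',272,187),('t bot cap',337,178),('t drum',347,260),('t table',250,330),('t tray',482,240),('t jaw',160,190),('t jaw2',160,221),('t puck',458,185),('s can',364,162),('s bot',309,184),('s jaw',450,140),('s jaw2',462,160),('s table',250,330),('s tray',165,230)]: p(n,u,v)
def circ(W,zlo,zhi,box):
    m=(W[...,2]>zlo)&(W[...,2]<zhi)&(W[...,0]>box[0])&(W[...,0]<box[1])&(W[...,1]>box[2])&(W[...,1]<box[3])
    q=W[m]; 
    if len(q)<8: return len(q)
    (cx,cy),r=cv2.minEnclosingCircle(q[:,:2].astype(np.float32)); 
    return len(q),q.mean(0).round(4),(round(cx,4),round(cy,4)),round(r,4)
for nm,V in (('top',W),('scene',W2)):
    print(nm)
    print(' caps',circ(V,.15,.2,(.3,.6,-.06,.03)),circ(V,.15,.2,(.3,.6,.03,.15)))
    print(' jaw tops',circ(V,.122,.138,(.3,.6,.2,.5)))
    print(' tall tubes .045-.06',circ(V,.047,.06,(.35,.6,.03,.12)))
    print(' hub .03-.045',circ(V,.033,.045,(.4,.6,-.1,.02)))
E
```

```text
t can cap [0.5193 0.0914 0.1681]
t bot cap [ 0.5362 -0.0239  0.1655]
t drum [ 0.3925 -0.0445  0.0351]
t table [0.2461 0.1579 0.0005]
t tray [ 0.4367 -0.3319  0.0026]
t jaw [0.5207 0.3109 0.1288]
t jaw2 [0.4618 0.3064 0.1292]
t puck [ 0.5508 -0.2789  0.0278]
s can [0.5231 0.0949 0.1672]
s bot [ 0.5485 -0.0231  0.1645]
s jaw [0.4767 0.3061 0.1289]
s jaw2 [0.5367 0.3072 0.1288]
s table [ 7.398e-01 -1.885e-01 -3.000e-04]
s tray [ 0.4667 -0.3359  0.0007]
top
 caps (259, array([ 0.5384, -0.0239,  0.1643]), (0.5395, -0.0238), 0.016) (411, array([0.5201, 0.0934, 0.167 ]), (0.5217, 0.0945), 0.0199)
 jaw tops (2464, array([0.4903, 0.3087, 0.1283]), (0.4926, 0.311), 0.0704)
 tall tubes .045-.06 (189, array([0.5713, 0.0943, 0.0522]), (0.5473, 0.0885), 0.0524)
 hub .03-.045 (378, array([ 0.4782, -0.0324,  0.0362]), (0.4995, -0.0397), 0.1072)
scene
 caps (228, array([ 0.5463, -0.0258,  0.1623]), (0.5425, -0.025), 0.0172) (337, array([0.5298, 0.0919, 0.1643]), (0.5248, 0.0928), 0.0213)
 jaw tops (1436, array([0.5014, 0.3074, 0.1275]), (0.4974, 0.3083), 0.0684)
 tall tubes .045-.06 (272, array([0.5708, 0.0946, 0.052 ]), (0.5609, 0.0904), 0.0426)
 hub .03-.045 (380, array([ 0.516 , -0.0295,  0.0366]), (0.5005, -0.036), 0.1079)
```

View pics/topcrop.png

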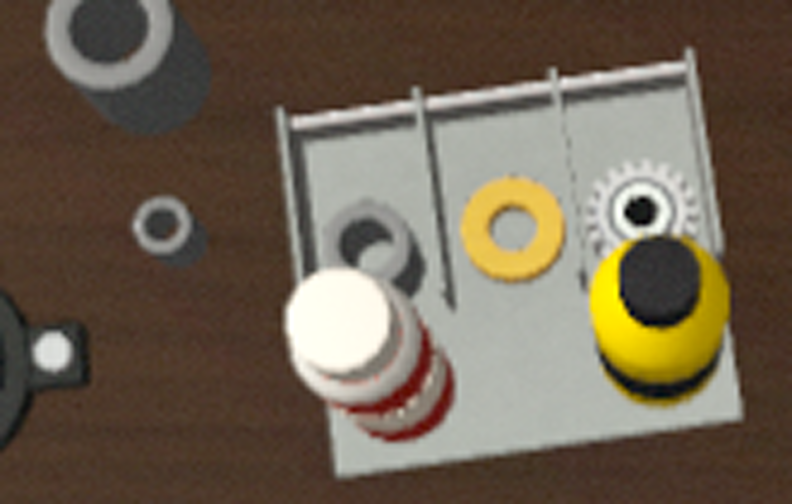

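View pics/scenecrop.png

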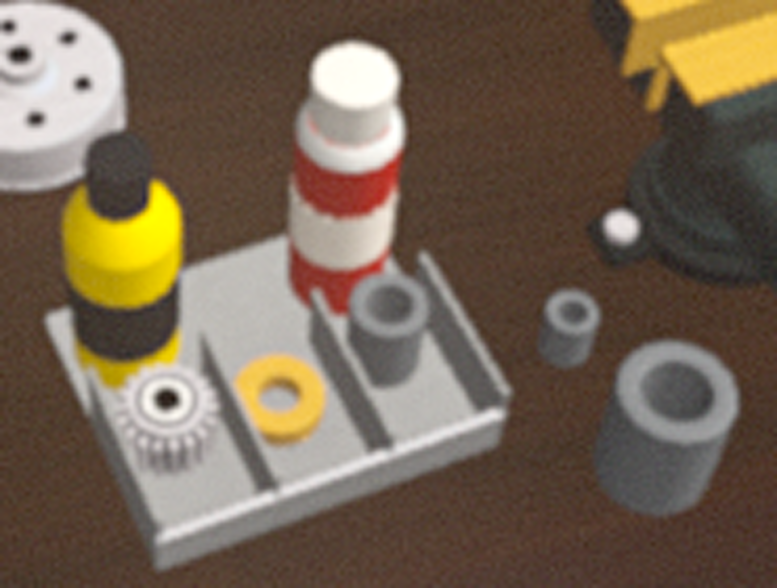

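```bash
python3 - <<'E'
from h import *
z=np.load('top0.npz'); im,d=z['im'],z['d']; c=P('top'); W=cloud(c,d)
z2=np.load('scene0.npz'); im2,d2=z2['im'],z2['d']; c2=P('scene'); W2=cloud(c2,d2)
def ray(c,u,v,zz):
    K=np.array(c['mtx']); r=rot(c)@np.array([(u-K[0,2])/K[0,0],(v-K[1,2])/K[1,1],1]); e=np.array(c['eye']); return (e+r*(zz-e[2])/r[2])[:2]
fl,fr=ray(c,269.8,219,.004),ray(c,354.6,206.5,.004); bl,br=ray(c,259,142.9,.05),ray(c,343.75,130.4,.05)
print('rack',fl,fr,np.linalg.norm(fl-fr),'yaw front',np.degrees(np.arctan2(*(fl-fr)[[0,1]])),'side',bl,br,np.linalg.norm(bl-br))
for s in (fl,),:
    x=bl-fl; print('side L',x,np.degrees(np.arctan2(x[1],x[0])),np.linalg.norm(x)); x=br-fr; print('side R',x,np.degrees(np.arctan2(x[1],x[0])))
for nm,V,dd in (('top',W,d),('scene',W2,d2)):
    m=(abs(V[...,2]-.129)<.006)&(V[...,0]>.38)&(V[...,0]<.6)&(V[...,1]>.22)&(V[...,1]<.42)
    print(nm,'jaws',cv2.minAreaRect(V[m][:,:2].astype(np.float32)*1000))
    m=(V[...,2]>.009)&(V[...,2]<.02)&(V[...,0]>.25)&(V[...,0]<.65)&(V[...,1]<-.2)&(V[...,1]>-.46)
    print(nm,'tray rim',cv2.minAreaRect(V[m][:,:2].astype(np.float32)*1000))
    m=(V[...,2]>.022)&(V[...,2]<.03)&(V[...,0]>.45)&(V[...,0]<.65)&(V[...,1]<-.2)&(V[...,1]>-.4)
    print(nm,'puck',cv2.minEnclosingCircle(V[m][:,:2].astype(np.float32)*1000))
    m=(V[...,2]>.034)&(V[...,2]<.042)&(V[...,0]>.545)&(V[...,0]<.64)&(V[...,1]<-.0)&(V[...,1]>-.07)
    q=V[m]; print(nm,'hub top',q.min(0),q.max(0),len(q),cv2.minEnclosingCircle(q[:,:2].astype(np.float32)*1000))
    m=(V[...,2]>.051)&(V[...,2]<.058)&(V[...,0]>.555)&(V[...,0]<.64)&(V[...,1]<.12)&(V[...,1]>.06)
    q=V[m]; print(nm,'spacer top',q.min(0),q.max(0),len(q),cv2.minEnclosingCircle(q[:,:2].astype(np.float32)*1000))
    m=(V[...,2]>.03)&(V[...,2]<.055)&(V[...,0]>.3)&(V[...,0]<.46)&(V[...,1]<.05)&(V[...,1]>-.12)
    print(nm,'drum',cv2.minEnclosingCircle(V[m][:,:2].astype(np.float32)*1000))
E
```

```text
rack [0.4796503  0.12233671] [ 0.50763269 -0.06189032] 0.18634004186726535 yaw front -8.636688177646562 side [0.63687124 0.14200656] [ 0.66385427 -0.03764016] 0.1816618571740738
side L [0.15722094 0.01966986] 7.13120241373802 0.15844660837665048
side R [0.15622157 0.02425016] 8.823558725215905
top jaws ((491.6427917480469, 309.8653564453125), (116.01980590820312, 103.78547668457031), 7.56348180770874)
top tray rim ((475.7645263671875, -326.15093994140625), (260.9888610839844, 161.51980590820312), 7.336601734161377)
top puck ((562.1786499023438, -297.13494873046875), 29.999958038330078)
top hub top [ 0.57574742 -0.05094067  0.03415741] [ 6.28391466e-01 -6.79087603e-05  4.13110208e-02] 212 ((598.678466796875, -28.457183837890625), 32.046302795410156)
top spacer top [0.56019086 0.07229687 0.05100043] [0.63775915 0.11884735 0.05632785] 121 ((599.9393920898438, 94.33908081054688), 39.77814865112305)
top drum ((363.3434753417969, -43.20866012573242), 55.83760070800781)
scene jaws ((497.5749816894531, 308.3167419433594), (114.35819244384766, 104.25594329833984), 8.14172649383545)
scene tray rim ((477.5980224609375, -327.5551452636719), (265.262451171875, 160.56971740722656), 7.162937164306641)
scene puck ((564.7614135742188, -299.11102294921875), 30.67214584350586)
scene hub top [ 0.54659315 -0.05274099  0.03406295] [ 6.39797903e-01 -2.51699082e-04  4.19972511e-02] 300 ((592.2324829101562, -38.14926528930664), 47.915245056152344)
scene spacer top [0.56233934 0.07035425 0.0510889 ] [0.63462168 0.11972694 0.05556331] 122 ((598.5250244140625, 94.80032348632812), 39.40743637084961)
scene drum ((366.34033203125, -45.20405960083008), 57.13460159301758)
```

```bash
cat >> h.py <<'E'
def ray(c,u,v,zz):
    K=np.array(c['mtx']); r=rot(c)@np.array([(u-K[0,2])/K[0,0],(v-K[1,2])/K[1,1],1]); e=np.array(c['eye']); return (e+r*(zz-e[2])/r[2])[:2]
E
python3 - <<'E'
from h import *
z=np.load('top0.npz'); im,d=z['im'],z['d']; c=P('top'); c2=P('scene')
im2=np.load('scene0.npz')['im']
print('hub',ray(c,333.5,163.75,.038),ray(c2,319.8,240.2,.038))
print('spacer',ray(c,277.3,170.6,.054),ray(c2,372.9,217.1,.054))
y=np.radians(8.5); Rz=np.array([[np.cos(y),-np.sin(y)],[np.sin(y),np.cos(y)]])
fl=np.array([.4797,.1223]); fr=np.array([.5076,-.0619])
o=(fl+fr)/2+Rz@[.08,0]; print('rack o',o,'lanes',Rz.T@(np.array([[.595,-.028],[.57,.094],[.5225,.0938],[.540,-.0242]])-o).T)
save('jt',cv2.resize(im[130:250,110:230],None,fx=4.8,fy=4.8,interpolation=cv2.INTER_CUBIC))
save('js',cv2.resize(im2[110:220,410:510],None,fx=5,fy=5,interpolation=cv2.INTER_CUBIC))
E
```

```text
hub [ 0.59437954 -0.0160923 ] [ 0.59959428 -0.01566718]
spacer [0.57575224 0.10081003] [0.58135431 0.10415933]
rack o [0.57277127 0.04202475] lanes [[ 0.01163425  0.0049416  -0.04206621 -0.04219995]
 [-0.07254121  0.05181396  0.05863711 -0.06065343]]
```

View pics/jt.png

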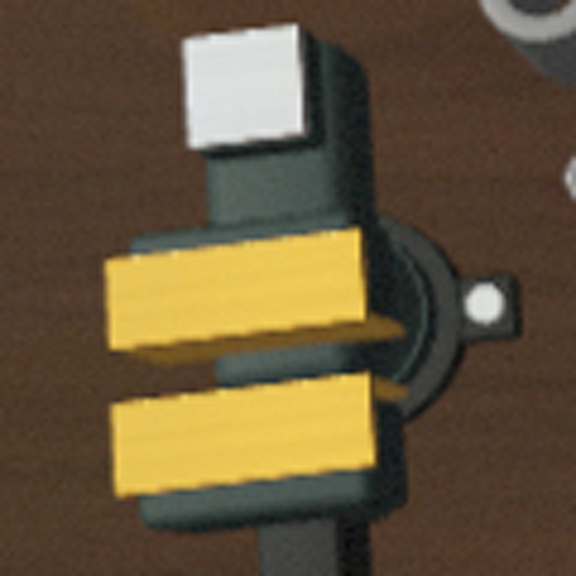

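View pics/js.png

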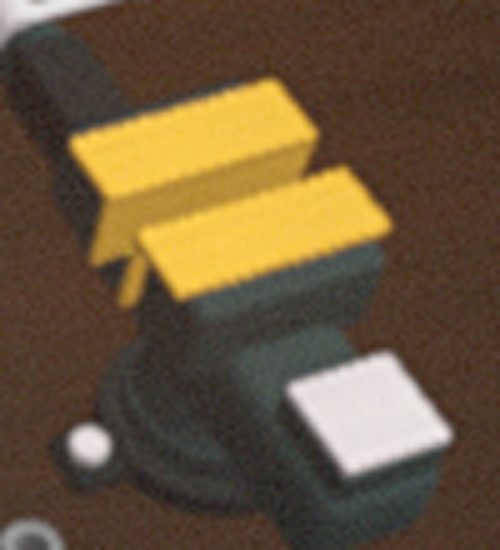

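```bash
python3 - <<'E'
from h import *
c=P('top'); c2=P('scene')
def f(c,pts,s,o,n):
    q=np.array([ray(c,o[0]+x/s,o[1]+y/s,.13) for x,y in pts]); 
    e=(q[0]-q[1]); print(n,q.mean(0).round(4),'ylen',np.linalg.norm(q[0]-q[1]).round(4),'xlen',np.linalg.norm((q[0]+q[1]-q[-1]-q[-2])/2).round(4),'yaw',np.degrees(np.arctan2(-e[0],e[1])).round(2))
    return q
f(c,[(105,260),(360,230),(376,465),(118,497)],4.8,(110,130),'top')
f(c2,[(277,78),(70,140),(180,299),(393,226)],5,(410,110),'scene')
E
```

```text
top [0.4911 0.3084] ylen 0.102 xlen 0.094 yaw 6.85
scene [0.4992 0.3098] ylen 0.1035 xlen 0.0957 yaw 7.2
```

The two cameras disagree by 3–6 mm in x, so I'll use the wrist camera to settle it. I'm moving over the bottle now. It goes first, because that leaves the can's path to the tray clear.

Call:
arm_command(targets=[[[0,0,0.145],[19,42,0],0],[[0,0,0.145],[19,42,0],0],[[0,0,0.145],[19,42,0],0],[[0,0,0.145],[19,42,0],0],[[0,0,0.145],[19,42,0],0],[[0,0,0.145],[19,42,0],0],[[0,0,0.145],[19,42,0],0],[[0,0,0.145],[19,42,0],0]], squeeze=25)

```text
t: 0.9
eef_pos: [0.4242, -0.2799, 0.4045]
ee_rot: [3.142, 0.0, -1.561]
force: [0.8, -0.5, -0.4]
width: 0.0874
```

Call:
arm_command(targets=[[[0,0,0.144],[19,42,0],0],[[0,0,0],[19,42,0],0],[[0,0,0],[19,42,0],0],[[0,0,0],[19,42,0],0],[[0,0,0],[19,42,0],0],[[0,0,0],[0,0,0],0],[[0,0,0],[0,0,0],0]])

```text
t: 1.6
eef_pos: [0.5192, -0.0706, 0.4041]
ee_rot: [3.14, 0.0, -1.42]
force: [-0.5, 0.5, 0.1]
width: 0.0876
```

```bash
python3 - <<'E'
from h import *
s=get_state(); print(s['t'],s['q'],s['eef_pos'],s['ee_rot'])
c=P('wrist'); print(c); im,d=grab_frame('wrist'); save('w1',im); np.savez('w1',im=im,d=d,mtx=c['mtx'],eye=c['eye'],orientation=c['orientation'])
E
```

```text
1.6 [ 2.39445798e-01  1.10226114e-01 -3.18299121e-01 -2.17379706e-04
 -1.14342847e+00 -8.89997507e-02] [ 0.51917717 -0.07064572  0.40413062] [ 3.14042227e+00  9.40704933e-05 -1.42044055e+00]
{'mtx': array([[290.61880186,   0.        , 317.07744768],
       [  0.        , 290.61880186, 201.93451996],
       [  0.        ,   0.        ,   1.        ]]), 'eye': array([ 0.53117312, -0.14375494,  0.384841  ]), 'orientation': array([ 2.86461997e+00, -1.64787934e-03, -2.99236088e+00])}
```

View pics/w1.png

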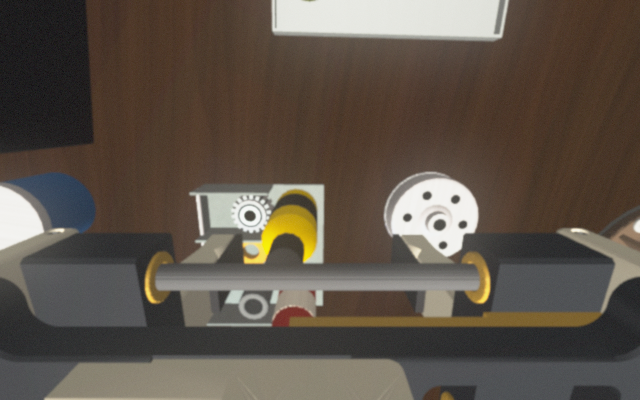

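The wrist view shows the hub at (249,214), the bottle's cap near (283,250), the spacer ring at (254,306), the can at (295,315) and the drum at (438,222).

```bash
python3 - <<'E'
from h import *
z=np.load('w1.npz'); im=z['im']; W=cloud(z,z['d'])
save('w1c',cv2.resize(im[180:335,180:340],None,fx=5,fy=5,interpolation=cv2.INTER_CUBIC)[:600*1+175])
def circ(zlo,zhi,x0,x1,y0,y1):
    m=(W[...,2]>zlo)&(W[...,2]<zhi)&(W[...,0]>x0)&(W[...,0]<x1)&(W[...,1]>y0)&(W[...,1]<y1)
    q=W[m]
    if len(q)<5: return len(q)
    return len(q),q.min(0).round(4),q.max(0).round(4),[np.round(t,4) for t in cv2.minEnclosingCircle(q[:,:2].astype(np.float32))]
print('bot',circ(.158,.175,.5,.58,-.06,.02))
print('hub',circ(.036,.043,.56,.64,-.05,.02))
print('spacer',circ(.051,.06,.56,.61,.07,.13))
print('drum',circ(.03,.055,.28,.43,-.12,.03))
E
```

```text
bot (610, array([ 0.5253, -0.0413,  0.158 ]), array([ 0.5569, -0.0246,  0.1683]), [array([ 0.5411, -0.0259]), np.float64(0.016)])
hub (836, array([ 0.5606, -0.0499,  0.036 ]), array([0.6399, 0.0144, 0.0425]), [array([ 0.5999, -0.0266]), np.float64(0.0437)])
spacer (426, array([0.56  , 0.0818, 0.051 ]), array([0.5978, 0.1209, 0.0565]), [array([0.5787, 0.1014]), np.float64(0.0202)])
drum (4782, array([ 0.3097, -0.1002,  0.03  ]), array([0.4204, 0.0009, 0.0531]), [array([ 0.365 , -0.0451]), np.float64(0.0557)])
```

View pics/w1c.png

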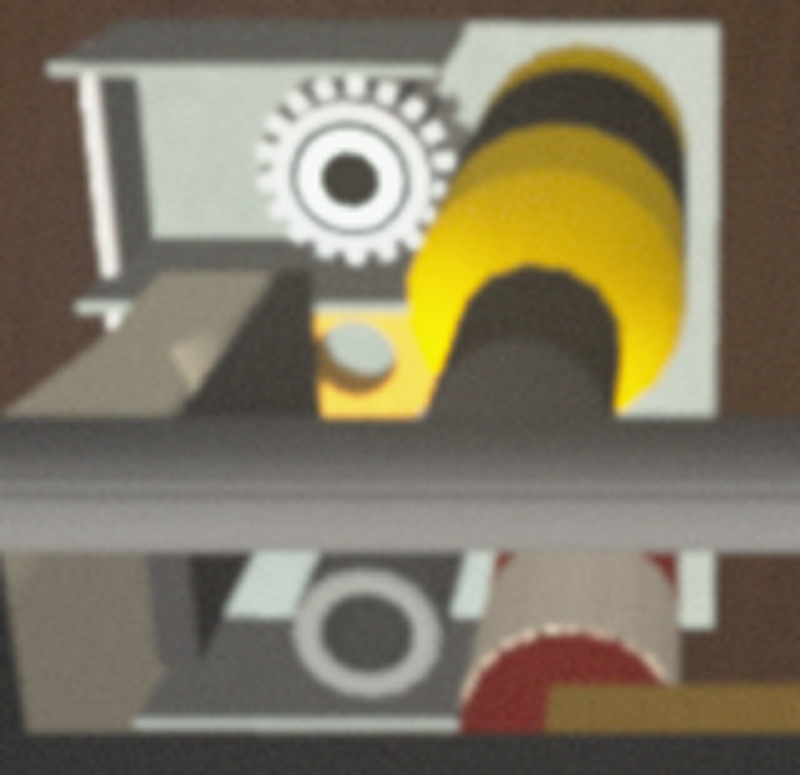

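The spacer in the lane measures 40.4 mm across with its top at z = 0.054, so it is the one meant. The wrist view of the bottle's cap, (0.541, −0.025), agrees with the mean of the two fixed cameras. I'll grip the bottle.

Call:
arm_command(targets=[[[0,0,0],[11,23,0],0],[[0,0,0],[11,23,0],0],[[0,0,0],[0,0,-31],0],[[0,0,0],[0,0,-31],0],[[0,0,0],[0,0,-31],0],[[0,0,0],[0,0,0],0]], squeeze=20)

```text
t: 2.25
eef_pos: [0.539, -0.0274, 0.3079]
ee_rot: [3.134, -0.0, -1.425]
force: [-1.7, -1.0, -0.1]
width: 0.0877
```

Call:
arm_command(targets=[[[0,0,0],[0,0,0],0.5],[[0,0,0],[0,0,0],0.7],[[0,0,0],[0,0,0],1],[[0,0,0],[0,0,0],1],[[0,0,0],[0,0,0],1],[[0,0,0],[0,0,0],1]])

```text
t: 2.85
eef_pos: [0.541, -0.0257, 0.3121]
ee_rot: [-3.141, 0.0, -1.423]
force: [1.1, -0.1, 0.8]
width: 0.045
```

Call:
arm_command(targets=[[[0,0,0],[0,0,0],1],[[0,0,0],[0,0,0],1],[[0,0,0],[0,0,0],1],[[0,0,0],[0,0,0],1]])

```text
t: 3.25
eef_pos: [0.5409, -0.0257, 0.3117]
ee_rot: [3.141, -0.0, -1.423]
force: [-1.1, -0.5, 1.6]
width: 0.0316
```

Call:
arm_command(targets=[[[0,0,0],[0,0,15],1],[[0,0,0],[0,0,30],1],[[0,0,0],[0,0,40],1],[[0,0,0],[-5,-20,0],1],[[0,0,0],[-8,-40,0],1],[[0,0,0],[-8,-40,0],1],[[0,0,0],[-8,-40,0],1],[[0,0,0],[-8,-40,0],1]])

```text
t: 4.05
eef_pos: [0.5032, -0.207, 0.3961]
ee_rot: [3.141, 0.001, -1.422]
force: [0.8, -0.2, -2.5]
width: 0.0318
```

Call:
arm_command(targets=[[[0,0,0],[-8,-40,0],1],[[0,0,0],[-8,-40,0],1],[[0,0,0],[-8,-40,0],1],[[0,0,0],[-9,-37,0],1],[[0,0,0],[0,0,0],1],[[0,0,0],[0,0,0],1]])

```text
t: 4.65
eef_pos: [0.4704, -0.3635, 0.3954]
ee_rot: [3.14, 0.001, -1.425]
force: [0.1, 0.4, -4.3]
width: 0.0319
```

Call:
arm_command(targets=[[[0,0,0],[0,0,-40],1],[[0,0,0],[0,0,-30],1],[[0,0,0],[0,0,-11],1],[[0,0,0],[0,0,-2],1],[[0,0,0],[0,0,-1],1],[[0,0,0],[0,0,0],1],[[0,0,0],[0,0,0],1]])

```text
t: 5.35
eef_pos: [0.4714, -0.3628, 0.314]
ee_rot: [-3.14, -0.001, -1.422]
force: [0.5, -0.2, -3.8]
width: 0.0317
```

Call:
arm_command(targets=[[[0,0,0],[0,0,-1],1],[[0,0,0],[0,0,-1],1],[[0,0,0],[0,0,0],1]])

```text
t: 5.65
eef_pos: [0.4712, -0.363, 0.3114]
ee_rot: [-3.141, -0.001, -1.423]
force: [0.6, 0.1, 0.6]
width: 0.0317
```

Contact shows: the bottle's weight has come off the wrist. Releasing now.

Call:
arm_command(targets=[[[0,0,0],[0,0,0],0.8],[[0,0,0],[0,0,0],0.5],[[0,0,0],[0,0,0],0.2],[[0,0,0],[0,0,0],0],[[0,0,0],[0,0,0],0],[[0,0,0],[0,0,0],0]])

```text
t: 6.25
eef_pos: [0.471, -0.3627, 0.3106]
ee_rot: [3.141, 0.0, -1.423]
force: [-0.8, 0.6, 0.1]
width: 0.0664
```

Call:
arm_command(targets=[[[0,0,0],[0,0,10],0],[[0,0,0],[0,0,35],0],[[0,0,0],[0,0,35],0],[[0,0,0],[5,40,5],0],[[0,0,0],[5,45,0],0],[[0,0,0],[5,45,0],0],[[0,0,0],[5,45,0],0],[[0,0,0],[6,45,0],0]])

```text
t: 7.05
eef_pos: [0.4967, -0.1411, 0.3968]
ee_rot: [-3.14, -0.0, -1.423]
force: [0.8, -0.1, -0.1]
width: 0.088
```

Call:
arm_command(targets=[[[0,0,0],[6,45,0],0],[[0,0,0],[6,45,0],0],[[0,0,0],[7,45,0],0],[[0,0,0],[7,45,0],0],[[0,0,0],[0,0,0],0],[[0,0,0],[0,0,0],0]])

```text
t: 7.65
eef_pos: [0.523, 0.0384, 0.3962]
ee_rot: [-3.141, 0.0, -1.42]
force: [0.7, -0.7, 0.2]
width: 0.0874
```

```bash
cat >> h.py <<'E'
def wshot(name,crop=None):
    s=get_state(); c=P('wrist'); im,d=grab_frame('wrist'); save(name,im)
    np.savez(name,im=im,d=d,mtx=c['mtx'],eye=c['eye'],orientation=c['orientation'])
    print(s['t'],s['eef_pos'].round(4),s['ee_rot'].round(3))
    return im,d,c,cloud(c,d)
def circ(W,zlo,zhi,x0,x1,y0,y1):
    m=(W[...,2]>zlo)&(W[...,2]<zhi)&(W[...,0]>x0)&(W[...,0]<x1)&(W[...,1]>y0)&(W[...,1]<y1)
    q=W[m]
    if len(q)<5: return len(q)
    return len(q),q.min(0).round(4),q.max(0).round(4),[np.round(t,4) for t in cv2.minEnclosingCircle(q[:,:2].astype(np.float32))]
E
python3 - <<'E'
from h import *
im,d,c,W=wshot('w2')
print('can',circ(W,.162,.176,.48,.57,.06,.14))
print('hub boss',circ(W,.0365,.044,.575,.62,-.04,.01))
im,d=grab_frame('top'); save('top1',im); Wt=cloud(P('top'),d)
im,d=grab_frame('scene'); save('scene1',im); Ws=cloud(P('scene'),d)
for V in (Wt,Ws): print('bottle',circ(V,.15,.175,.43,.51,-.4,-.32),'hub',circ(V,.0355,.042,.55,.63,-.07,.03))
E
```

```text
7.65 [0.523  0.0384 0.3962] [-3.141  0.    -1.42 ]
can (584, array([0.5043, 0.0732, 0.162 ]), array([0.5402, 0.1122, 0.1711]), [array([0.523 , 0.0932]), np.float64(0.0202)])
hub boss (991, array([ 0.5769, -0.0369,  0.0367]), array([0.6159, 0.0089, 0.0434]), [array([ 0.5919, -0.0126]), np.float64(0.0263)])
bottle (317, array([ 0.4558, -0.3807,  0.1506]), array([ 0.4871, -0.3491,  0.168 ]), [array([ 0.4709, -0.3648]), np.float64(0.0163)]) hub (243, array([ 0.5756, -0.0509,  0.0355]), array([0.6283, 0.0021, 0.0419]), [array([ 0.5985, -0.0283]), np.float64(0.0323)])
bottle (241, array([ 0.458 , -0.3811,  0.15  ]), array([ 0.491 , -0.3505,  0.1671]), [array([ 0.4754, -0.3675]), np.float64(0.0176)]) hub (236, array([ 0.5743, -0.052 ,  0.0355]), array([0.6286, 0.0161, 0.042 ]), [array([ 0.6049, -0.0177]), np.float64(0.0404)])
```

View pics/w2.png

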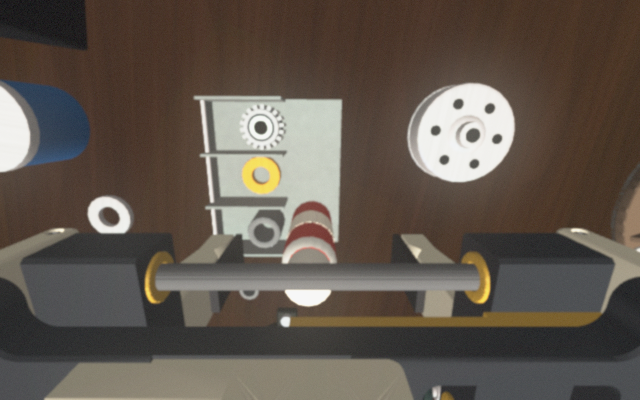

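View pics/scene1.png

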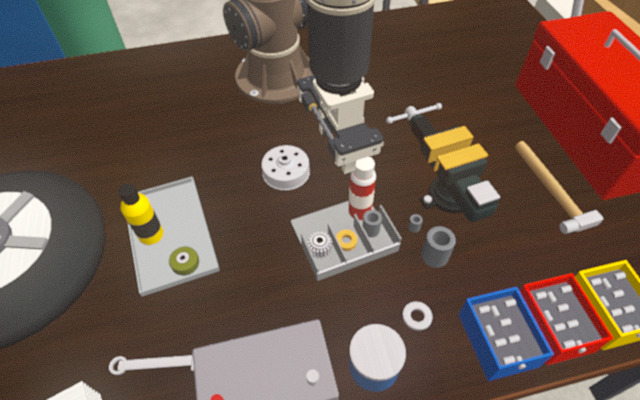

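The bottle stands upright in the tray. The can's cap measures (0.523, 0.093) with a radius of 20 mm, so I'll grip it.

Call:
arm_command(targets=[[[0,0,0],[0,28,0],0],[[0,0,0],[0,27,0],0],[[0,0,0],[0,0,-40],0],[[0,0,0],[0,0,-30],0],[[0,0,0],[0,0,-14],0],[[0,0,0],[0,0,0],0.3],[[0,0,0],[0,0,0],0.5],[[0,0,0],[0,0,0],1]])

```text
t: 8.6
eef_pos: [0.5235, 0.0919, 0.313]
ee_rot: [-3.14, 0.0, -1.423]
force: [1.0, -0.6, 0.6]
width: 0.0689
```

Call:
arm_command(targets=[[[0,0,0],[0,0,0],1],[[0,0,0],[0,0,0],1],[[0,0,0],[0,0,0],1],[[0,0,0],[0,0,0],1],[[0,0,0],[0,0,0],1]])

```text
t: 9.1
eef_pos: [0.523, 0.0923, 0.312]
ee_rot: [-3.141, 0.0, -1.423]
force: [-0.8, 0.6, 2.2]
width: 0.0398
```

Call:
arm_command(targets=[[[0,0,0],[0,0,15],1],[[0,0,0],[0,0,30],1],[[0,0,0],[0,0,40],1],[[0,0,0],[-7,-19,0],1],[[0,0,0],[-12,-38,0],1],[[0,0,0],[-12,-38,0],1],[[0,0,0],[-12,-38,0],1],[[0,0,0],[-12,-38,0],1]])

```text
t: 9.9
eef_pos: [0.4667, -0.0802, 0.3959]
ee_rot: [3.141, 0.0, -1.422]
force: [1.0, 0.1, -2.0]
width: 0.0399
```

Call:
arm_command(targets=[[[0,0,0],[-12,-38,0],1],[[0,0,0],[-12,-38,0],1],[[0,0,0],[-12,-38,0],1],[[0,0,0],[-12,-38,0],1],[[0,0,0],[-12,-38,0],1],[[0,0,0],[-10,-38,0],1],[[0,0,0],[0,0,0],1],[[0,0,0],[0,0,0],1]])

```text
t: 10.7
eef_pos: [0.397, -0.3075, 0.3955]
ee_rot: [3.14, 0.001, -1.426]
force: [1.7, 0.1, -2.7]
width: 0.0393
```

Call:
arm_command(targets=[[[0,0,0],[0,0,-40],1],[[0,0,0],[0,0,-30],1],[[0,0,0],[0,0,-11],1],[[0,0,0],[0,0,-2],1],[[0,0,0],[0,0,-1],1],[[0,0,0],[0,0,-1],1],[[0,0,0],[0,0,-1],1],[[0,0,0],[0,0,0],1]])

```text
t: 11.5
eef_pos: [0.3985, -0.3069, 0.3117]
ee_rot: [-3.14, -0.001, -1.423]
force: [1.1, 0.5, 1.3]
width: 0.0397
```

Call:
arm_command(targets=[[[0,0,0],[0,0,0],0.8],[[0,0,0],[0,0,0],0.5],[[0,0,0],[0,0,0],0.2],[[0,0,0],[0,0,0],0],[[0,0,0],[0,0,0],0],[[0,0,0],[0,0,0],0]])

```text
t: 12.1
eef_pos: [0.398, -0.3068, 0.3106]
ee_rot: [3.141, 0.0, -1.423]
force: [0.3, 0.7, -0.4]
width: 0.0703
```

Call:
arm_command(targets=[[[0,0,0],[0,0,10],0],[[0,0,0],[0,0,35],0],[[0,0,0],[0,0,40],0],[[0,0,0],[25,35,0],0],[[0,0,0],[28,36,0],0],[[0,0,0],[28,36,0],0],[[0,0,0],[28,36,0],0],[[0,0,0],[28,36,0],0]])

```text
t: 12.9
eef_pos: [0.5358, -0.1262, 0.3968]
ee_rot: [-3.14, -0.0, -1.423]
force: [0.2, -1.5, -0.1]
width: 0.0876
```

Call:
arm_command(targets=[[[0,0,0],[30,27,0],0],[[0,0,0],[29,27,0],0],[[0,0,0],[0,0,0],0],[[0,0,0],[0,0,0],0]])

```text
t: 13.3
eef_pos: [0.5944, -0.073, 0.3957]
ee_rot: [3.141, -0.0, -1.421]
force: [-0.3, 0.1, -0.1]
width: 0.0875
```

```bash
python3 - <<'E'
from h import *
im,d,c,W=wshot('w3')
save('w3c',cv2.resize(im[170:330,220:420],None,fx=4,fy=4,interpolation=cv2.INTER_CUBIC))
im,d=grab_frame('scene'); save('scene2',im)
E
```

```text
13.3 [ 0.5944 -0.073   0.3957] [ 3.141 -0.    -1.421]
```

View pics/w3.png

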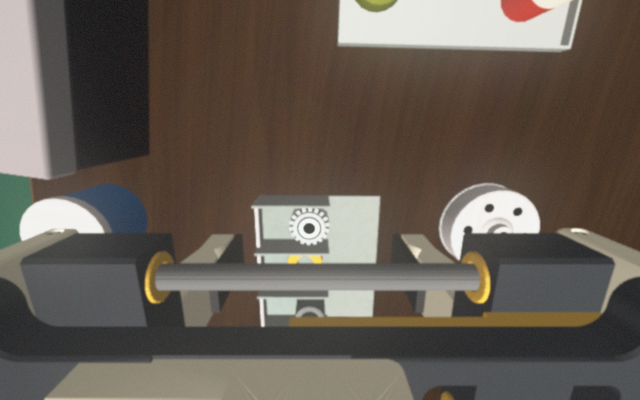

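View pics/w3c.png

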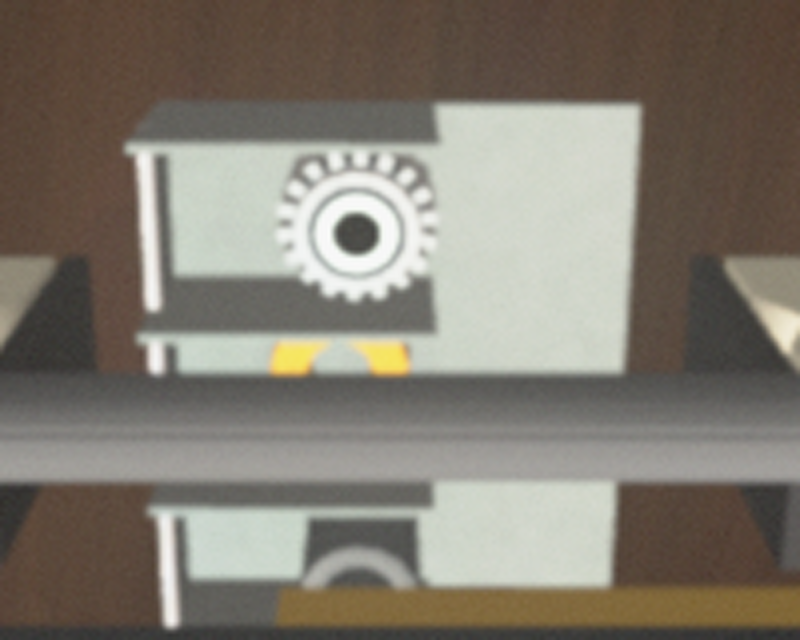

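View pics/scene2.png

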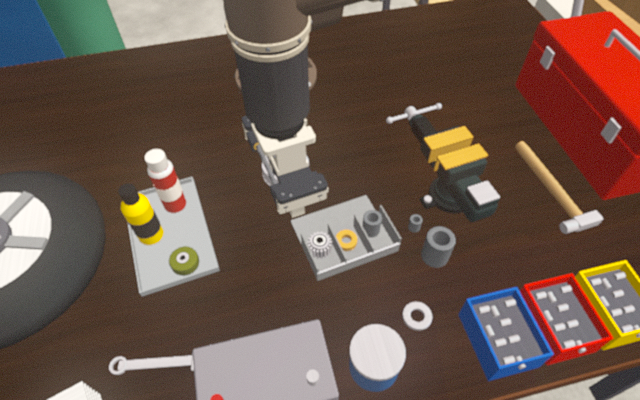

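Can and bottle both stand in the tray. The hub's middle is at (308.9,227.9) in the wrist image.

```bash
python3 - <<'E'
from h import *
c=np.load('w3.npz'); print(ray(c,308.9,227.9,.038), [np.round(world(c,u,228,float(c['d'][228,u])),4) for u in (299,318)])
print('front wall tips / lane', ray(c,220+437/4,170+142/4,.054),ray(c,220+127/4,170+150/4,.054))
print('edges of hub L,R',ray(c,220+277/4,227.9,.034),ray(c,220+439/4,227.9,.034))
W=cloud(c,c['d']); m=np.zeros(W.shape[:2],bool); m[205:250,285:335]=1
q=W[m&(W[...,2]>.029)&(W[...,2]<.045)]; print(len(q),q.min(0),q.max(0),np.median(q,0))
E
```

```text
[ 0.59684133 -0.01640583] [array([ 0.609 , -0.0146,  0.0385]), array([ 0.5856, -0.0179,  0.0378])]
front wall tips / lane [ 0.57787524 -0.05338321] [ 0.66634344 -0.0377557 ]
edges of hub L,R [ 0.62114675 -0.01123703] [ 0.5708146  -0.01873141]
1245 [ 0.56868588 -0.04149849  0.02900006] [0.62369425 0.0157728  0.04147862] [ 0.59666485 -0.01695393  0.03823745]
```

Call:
arm_command(targets=[[[0,0,0],[1,28,0],0.2],[[0,0,0],[2,29,0],0.27],[[0,0,0],[0,0,-40],0.27],[[0,0,0],[0,0,-40],0.27],[[0,0,0],[0,0,-40],0.27],[[0,0,0],[0,0,0],0.27],[[0,0,0],[0,0,0],0.27]], squeeze=30)

```text
t: 14.1
eef_pos: [0.5971, -0.0175, 0.2767]
ee_rot: [3.141, -0.001, -1.423]
force: [0.0, 0.1, 0.7]
width: 0.0639
```

Call:
arm_command(targets=[[[0,0,0],[0,1,-30],0.27],[[0,0,0],[0,0,-30],0.27],[[0,0,0],[0,0,-20],0.27],[[0,0,0],[0,0,-8],0.27],[[0,0,0],[0,0,0],0.27],[[0,0,0],[0,0,0],0.27]])

```text
t: 14.7
eef_pos: [0.598, -0.0157, 0.1898]
ee_rot: [-3.139, 0.0, -1.423]
force: [0.0, 0.1, -0.5]
width: 0.0641
```

Call:
arm_command(targets=[[[0,0,0],[0,0,0],0.4],[[0,0,0],[0,0,0],0.5],[[0,0,0],[0,0,0],0.7],[[0,0,0],[0,0,0],0.7],[[0,0,0],[0,0,0],0.7],[[0,0,0],[0,0,0],0.7]])

```text
t: 15.3
eef_pos: [0.597, -0.0157, 0.1887]
ee_rot: [-3.141, -0.0, -1.423]
force: [-3.2, 0.2, 6.1]
width: 0.0492
```

The hub is gripped at 49 mm. I'll lift it and carry it toward the vise, stopping short to measure the jaws.

Call:
arm_command(targets=[[[0,0,0],[0,0,15],0.7],[[0,0,0],[0,0,35],0.7],[[0,0,0],[0,0,40],0.7],[[0,0,0],[0,0,40],0.7],[[0,0,0],[0,0,40],0.7],[[0,0,0],[-8,20,20],0.7],[[0,0,0],[-13,34,10],0.7],[[0,0,0],[-13,34,0],0.7]])

```text
t: 16.1
eef_pos: [0.5627, 0.0728, 0.3896]
ee_rot: [-3.139, 0.001, -1.424]
force: [0.2, 1.3, -2.0]
width: 0.0499
```

Call:
arm_command(targets=[[[0,0,0],[-14,34,0],0.7],[[0,0,0],[-14,34,0],0.7],[[0,0,0],[-14,34,0],0.7],[[0,0,0],[-14,34,0],0.7],[[0,0,0],[-12,27,0],0.7],[[0,0,0],[0,0,0],0.7],[[0,0,0],[0,0,0],0.7],[[0,0,0],[0,0,0],0.7]])

```text
t: 16.9
eef_pos: [0.495, 0.2348, 0.3875]
ee_rot: [3.141, -0.0, -1.423]
force: [-0.5, -0.1, -3.0]
width: 0.0491
```

```bash
python3 - <<'E'
from h import *
im,d,c,W=wshot('w4')
E
```

```text
16.9 [0.495  0.2348 0.3875] [ 3.141 -0.    -1.423]
```

View pics/w4.png

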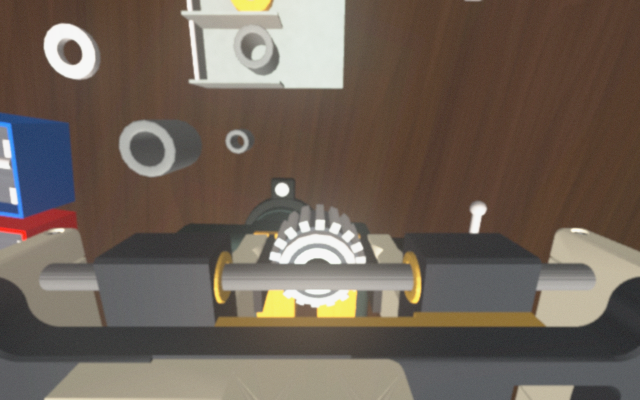

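```bash
python3 - <<'E'
from h import *
c=np.load('w4.npz'); im=c['im']
save('w4c',cv2.resize(im[220:330,235:395],None,fx=5,fy=5,interpolation=cv2.INTER_CUBIC))
W=cloud(c,c['d']); print('spacer',circ(W,.05,.06,.55,.61,.075,.13))
for v in (300,308,314):
    x=[(u,*W[v,u].round(4)) for u in range(255,385) if abs(W[v,u,2]-.129)<.007]
    print(v,len(x)); 
    us=[a[0] for a in x]; br=[i for i in range(1,len(us)) if us[i]-us[i-1]>2]
    for i in [0]+[j for k in br for j in (k-1,k)]+[len(x)-1]: print('  ',x[i])
E
```

```text
spacer (1004, array([0.5503, 0.075 , 0.05  ]), array([0.6092, 0.1299, 0.0568]), [array([0.5797, 0.1021]), np.float64(0.0395)])
300 62
   (266, np.float64(0.5302), np.float64(0.3306), np.float64(0.1299))
   (295, np.float64(0.5031), np.float64(0.3312), np.float64(0.1234))
   (336, np.float64(0.4651), np.float64(0.3204), np.float64(0.1308))
   (367, np.float64(0.434), np.float64(0.3212), np.float64(0.1231))
308 81
   (264, np.float64(0.5311), np.float64(0.3387), np.float64(0.1312))
   (295, np.float64(0.502), np.float64(0.3405), np.float64(0.1228))
   (318, np.float64(0.4805), np.float64(0.3319), np.float64(0.1303))
   (366, np.float64(0.4333), np.float64(0.3301), np.float64(0.1233))
314 90
   (255, np.float64(0.5399), np.float64(0.3521), np.float64(0.124))
   (295, np.float64(0.5011), np.float64(0.3476), np.float64(0.1225))
   (318, np.float64(0.4794), np.float64(0.3391), np.float64(0.1295))
   (366, np.float64(0.4319), np.float64(0.3371), np.float64(0.1229))
```

View pics/w4c.png

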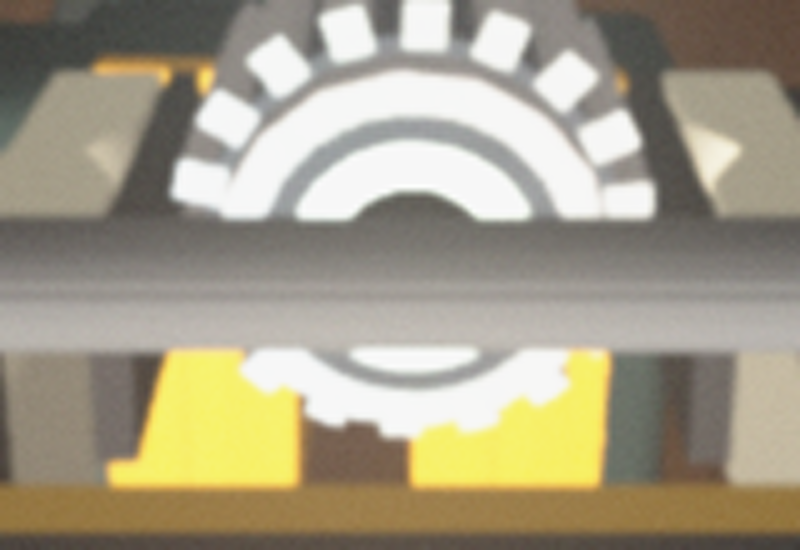

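```bash
python3 - <<'E'
from h import *
c=np.load('w4.npz'); W=cloud(c,c['d'])
y=np.radians(7.5)
for v in (304,308,312):
  print(v,[ray(c,u,v,.13).round(4) for u in (294.6,316.9,355.6)], 'z profile',[(u,W[v,u,2].round(3)) for u in range(282,300,2)])
  p,q=ray(c,316.9,v,.13),ray(c,355.6,v,.13); print(' width',np.linalg.norm(p-q))
  e=np.array([np.cos(y),np.sin(y)]); n=np.array([-np.sin(y),np.cos(y)])
  for pt,off in ((p,.011),(q,.047)):
     m=pt+e*off   # on the gap mid line; go along n to y where x'.. 
     k=(.309-m[1])/n[1]; print('   gap mid at y=.309:',m+k*n)
print('spacer', [ray(c,254.0,47.0,.054)])
m=(W[...,2]>.051)&(W[...,2]<.058); m[:25]=0;m[75:]=0;m[:,:230]=0;m[:,280:]=0
print(cv2.minEnclosingCircle(W[m][:,:2].astype(np.float32)),W[m].mean(0))
E
```

```text
304 [array([0.503, 0.331]), array([0.4822, 0.3279]), array([0.4459, 0.3226])] z profile [(282, np.float64(0.131)), (284, np.float64(0.131)), (286, np.float64(0.131)), (288, np.float64(0.131)), (290, np.float64(0.131)), (292, np.float64(0.131)), (294, np.float64(0.132)), (296, np.float64(0.109)), (298, np.float64(0.001))]
 width 0.03663412111323262
   gap mid at y=.309: [0.49574295 0.309     ]
   gap mid at y=.309: [0.49510756 0.309     ]
308 [array([0.5025, 0.3353]), array([0.4815, 0.3323]), array([0.4451, 0.3269])] z profile [(282, np.float64(0.131)), (284, np.float64(0.131)), (286, np.float64(0.13)), (288, np.float64(0.131)), (290, np.float64(0.13)), (292, np.float64(0.131)), (294, np.float64(0.131)), (296, np.float64(0.108)), (298, np.float64(-0.0))]
 width 0.03679387521044527
   gap mid at y=.309: [0.49567387 0.309     ]
   gap mid at y=.309: [0.49487735 0.309     ]
312 [array([0.5019, 0.3397]), array([0.4809, 0.3366]), array([0.4443, 0.3313])] z profile [(282, np.float64(0.131)), (284, np.float64(0.131)), (286, np.float64(0.13)), (288, np.float64(0.131)), (290, np.float64(0.131)), (292, np.float64(0.131)), (294, np.float64(0.13)), (296, np.float64(0.107)), (298, np.float64(-0.0))]
 width 0.0369550287337457
   gap mid at y=.309: [0.49560418 0.309     ]
   gap mid at y=.309: [0.49464513 0.309     ]
spacer [array([0.57731621, 0.10336333])]
((0.5779485106468201, 0.10243140161037445), 0.019909845665097237) [0.57778675 0.10256563 0.05417989]
```

Three independent measurements put the gap's middle at (0.495, 0.309). I'll place the hub there.

Call:
arm_command(targets=[[[0,0,0],[0,30,0],0.7],[[0,0,0],[0,30,0],0.7],[[0,0,0],[0,14,0],0.7],[[0,0,0],[0,0,-20],0.7],[[0,0,0],[0,0,-30],0.7],[[0,0,0],[0,0,-15],0.7],[[0,0,0],[0,0,0],0.7],[[0,0,0],[0,0,0],0.7]])

```text
t: 17.75
eef_pos: [0.4955, 0.3088, 0.3231]
ee_rot: [-3.141, -0.001, -1.423]
force: [0.3, -0.7, -2.2]
width: 0.0493
```

Call:
arm_command(targets=[[[0,0,0],[0,0,-3],0.7],[[0,0,0],[0,0,-2],0.7],[[0,0,0],[0,0,-1],0.7],[[0,0,0],[0,0,0],0.7],[[0,0,0],[0,0,0],0.7]])

```text
t: 18.25
eef_pos: [0.495, 0.3093, 0.3169]
ee_rot: [-3.141, 0.0, -1.423]
force: [0.6, -0.2, -1.7]
width: 0.0495
```

Call:
arm_command(targets=[[[0,0,0],[0,0,-1],0.7],[[0,0,0],[0,0,-1],0.7],[[0,0,0],[0,0,0],0.7],[[0,0,0],[0,0,0],0.7]])

```text
t: 18.65
eef_pos: [0.495, 0.3093, 0.3147]
ee_rot: [-3.142, 0.0, -1.423]
force: [-0.0, -0.7, -1.5]
width: 0.0495
```

Call:
arm_command(targets=[[[0,0,0],[0,0,-0.5],0.7],[[0,0,0],[0,0,-0.5],0.7],[[0,0,0],[0,0,0],0.7],[[0,0,0],[0,0,0],0.7]])

```text
t: 19.05
eef_pos: [0.4949, 0.3093, 0.3146]
ee_rot: [-3.141, 0.0, -1.422]
force: [-4.0, -0.1, 6.3]
width: 0.0493
```

Contact with the jaws. I'll open just past the hub, then retreat.

Call:
arm_command(targets=[[[0,0,0],[0,0,0.5],0.5],[[0,0,0],[0,0,0],0.35],[[0,0,0],[0,0,0],0.2],[[0,0,0],[0,0,0],0.1],[[0,0,0],[0,0,0],0.1],[[0,0,0],[0,0,0],0.1],[[0,0,0],[0,0,20],0.1],[[0,0,0],[0,0,35],0.1]])

```text
t: 19.85
eef_pos: [0.4945, 0.3088, 0.3672]
ee_rot: [3.137, -0.003, -1.423]
force: [0.6, 1.2, -0.1]
width: 0.0785
```

Call:
arm_command(targets=[[[0,0,0],[0,0,20],0.1],[[0,0,0],[14,-35,0],0.2],[[0,0,0],[14,-35,0],0.3],[[0,0,0],[14,-35,0],0.3],[[0,0,0],[14,-35,0],0.3],[[0,0,0],[14,-32,0],0.3],[[0,0,0],[0,0,0],0.3]])

```text
t: 20.55
eef_pos: [0.5659, 0.1342, 0.3891]
ee_rot: [3.141, -0.001, -1.426]
force: [-0.1, 0.2, -0.1]
width: 0.0615
```

```bash
python3 - <<'E'
from h import *
print(get_state()['eef_pos'],get_state()['width'])
for n in ('top','scene'):
    im,d=grab_frame(n); save(n+'3',im); V=cloud(P(n),d)
    np.savez(n+'3',im=im,d=d)
    print(n,'boss',circ(V,.16,.17,.44,.55,.25,.36),'body',circ(V,.152,.17,.44,.55,.25,.36))
    save(n+'3c',cv2.resize(im[150:250,110:230] if n=='top' else im[110:220,410:510],None,fx=5,fy=5,interpolation=cv2.INTER_CUBIC))
E
```

```text
[0.56593739 0.13415967 0.3890696 ] 0.06154865901187688
top boss (380, array([0.473 , 0.2892, 0.1602]), array([0.513 , 0.3285, 0.1668]), [array([0.4935, 0.3097]), np.float64(0.0209)]) body (562, array([0.4696, 0.2833, 0.152 ]), array([0.5193, 0.3336, 0.1668]), [array([0.4936, 0.3089]), np.float64(0.0258)])
scene boss (212, array([0.4779, 0.2871, 0.16  ]), array([0.518 , 0.3284, 0.166 ]), [array([0.4988, 0.3074]), np.float64(0.0212)]) body (348, array([0.471 , 0.2823, 0.1521]), array([0.5238, 0.3321, 0.166 ]), [array([0.4972, 0.3064]), np.float64(0.0268)])
```

View pics/top3c.png

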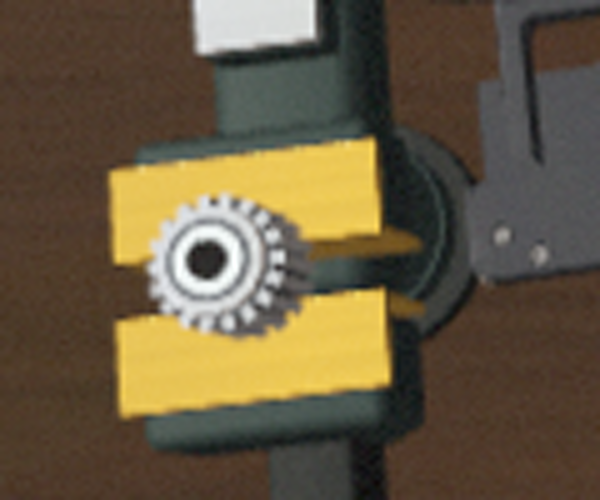

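View pics/scene3c.png

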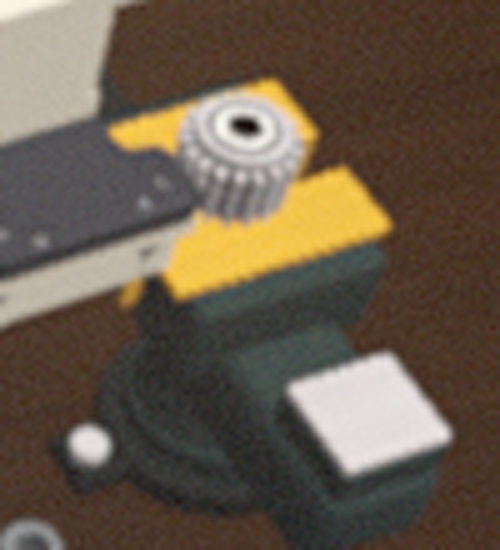

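The hub lies flat across both jaws and centred. Now the spacer.

Call:
arm_command(targets=[[[0,0,0],[6,-16,0],0.3],[[0,0,0],[6,-16,0],0.3],[[0,0,0],[0,0,-40],0.3],[[0,0,0],[0,0,-40],0.3],[[0,0,0],[0,0,-30],0.3],[[0,0,0],[0,0,0],0.3],[[0,0,0],[0,0,0],0.3]], squeeze=25)

```text
t: 21.35
eef_pos: [0.5772, 0.1062, 0.2797]
ee_rot: [3.141, -0.001, -1.421]
force: [0.5, -0.3, 0.7]
width: 0.0616
```

Call:
arm_command(targets=[[[0,0,0],[1,-3.5,0],0.3],[[0,0,0],[0,0,-30],0.3],[[0,0,0],[0,0,-30],0.3],[[0,0,0],[0,0,-20],0.3],[[0,0,0],[0,0,-2],0.3],[[0,0,0],[0,0,0],0.3],[[0,0,0],[0,0,0],0.3]])

```text
t: 22.05
eef_pos: [0.5789, 0.1021, 0.1992]
ee_rot: [-3.139, 0.001, -1.422]
force: [-0.9, -0.1, -0.0]
width: 0.0613
```

Call:
arm_command(targets=[[[0,0,0],[0,0,0],0.4],[[0,0,0],[0,0,0],0.5],[[0,0,0],[0,0,0],0.6],[[0,0,0],[0,0,0],0.8],[[0,0,0],[0,0,0],0.8],[[0,0,0],[0,0,0],0.8],[[0,0,0],[0,0,0],0.8]])

```text
t: 22.75
eef_pos: [0.5781, 0.1018, 0.1977]
ee_rot: [-3.141, 0.0, -1.422]
force: [-2.0, 0.1, 6.2]
width: 0.0398
```

Call:
arm_command(targets=[[[0,0,0],[0,0,12],0.8],[[0,0,0],[0,0,30],0.8],[[0,0,0],[0,0,40],0.8],[[0,0,0],[0,0,40],0.8],[[0,0,0],[0,0,40],0.8],[[0,0,0],[0,0,38],0.8],[[0,0,0],[0,0,0],0.8],[[0,0,0],[0,0,0],0.8]])

```text
t: 23.55
eef_pos: [0.5777, 0.1017, 0.3986]
ee_rot: [-3.139, 0.001, -1.423]
force: [-0.3, 0.1, -1.1]
width: 0.0399
```

Call:
arm_command(targets=[[[0,0,0],[-10,25,0],0.8],[[0,0,0],[-15,37,0],0.8],[[0,0,0],[-15,37,0],0.8],[[0,0,0],[-15,37,0],0.8],[[0,0,0],[-14,36,0],0.8],[[0,0,0],[-14,35,0],0.8],[[0,0,0],[0,0,0],0.8],[[0,0,0],[0,0,0],0.8]])

```text
t: 24.35
eef_pos: [0.4943, 0.3093, 0.3956]
ee_rot: [3.139, -0.002, -1.421]
force: [0.3, -1.2, -1.1]
width: 0.0401
```

Call:
arm_command(targets=[[[0,0,0],[0,-0.5,-15],0.8],[[0,0,0],[0,0,-15],0.8],[[0,0,0],[0,0,-6],0.8],[[0,0,0],[0,0,0],0.8],[[0,0,0],[0,0,0],0.8]])

```text
t: 24.85
eef_pos: [0.4954, 0.3078, 0.3615]
ee_rot: [-3.142, -0.0, -1.423]
force: [-0.2, 0.6, -0.8]
width: 0.0396
```

```bash
python3 - <<'E'
from h import *
s=get_state();print(s['eef_pos'],s['force'])
for n in ('top','scene'):
    im,d=grab_frame(n); save(n+'4c',cv2.resize(im[150:250,110:230] if n=='top' else im[90:200,410:510],None,fx=5,fy=5,interpolation=cv2.INTER_CUBIC))
E
```

```text
[0.49539758 0.30779954 0.36145191] [-0.15016641  0.60255561 -0.77217215]
```

View pics/scene4c.png

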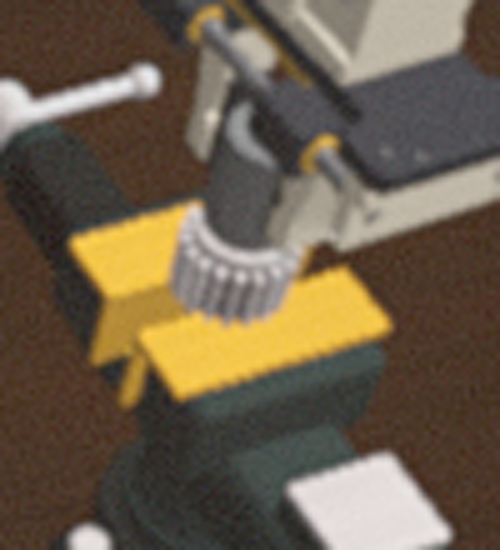

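The crop shows the spacer above the hub and well centred. I'll lower it until it touches.

Call:
arm_command(targets=[[[0,0,0],[0,0.5,-2],0.8],[[0,0,0],[0,0,-1],0.8],[[0,0,0],[0,0,-1],0.8],[[0,0,0],[0,0,0],0.8],[[0,0,0],[0,0,0],0.8]])

```text
t: 25.45
eef_pos: [0.495, 0.3088, 0.3577]
ee_rot: [-3.141, 0.0, -1.422]
force: [-1.9, -0.7, 4.8]
width: 0.0402
```

Touching (+4.8 N). Releasing and backing straight up.

Call:
arm_command(targets=[[[0,0,0],[0,0,0.3],0.6],[[0,0,0],[0,0,0],0.4],[[0,0,0],[0,0,0],0.2],[[0,0,0],[0,0,0],0.1],[[0,0,0],[0,0,0],0.1],[[0,0,0],[0,0,0],0.1],[[0,0,0],[0,0,0],0.1]])

```text
t: 26.15
eef_pos: [0.495, 0.3088, 0.3574]
ee_rot: [3.142, -0.0, -1.423]
force: [-0.7, -0.7, 0.0]
width: 0.0774
```

Call:
arm_command(targets=[[[0,0,0],[0,0,10],0.1],[[0,0,0],[0,0,25],0.1],[[0,0,0],[0,0,25],0.1],[[0,0,0],[0,-20,0],0.1],[[0,0,0],[0,-40,0],0],[[0,0,0],[0,-40,0],0],[[0,0,0],[0,-40,0],0],[[0,0,0],[-5,-40,0],0]])

```text
t: 26.95
eef_pos: [0.4897, 0.1269, 0.4178]
ee_rot: [-3.141, 0.0, -1.423]
force: [1.3, -0.4, 0.2]
width: 0.0876
```

```bash
python3 - <<'E'
from h import *
s=get_state();print(s['eef_pos'],s['t'])
for n in ('top','scene'):
    im,d=grab_frame(n); V=cloud(P(n),d); save(n+'5',im)
    save(n+'5c',cv2.resize(im[150:250,110:230] if n=='top' else im[90:200,410:510],None,fx=5,fy=5,interpolation=cv2.INTER_CUBIC))
    print(n,'spacer top',circ(V,.207,.22,.44,.55,.25,.36),'hub',circ(V,.152,.17,.44,.55,.25,.36))
    print('  can',circ(V,.155,.175,.36,.44,-.34,-.26),'bottle',circ(V,.15,.175,.43,.51,-.4,-.33))
E
```

```text
[0.48971111 0.12688796 0.41775734] 26.95
top spacer top (185, array([0.474 , 0.2909, 0.2071]), array([0.4974, 0.3289, 0.2164]), [array([0.4898, 0.3098]), np.float64(0.0192)]) hub (142, array([0.4697, 0.284 , 0.1521]), array([0.4988, 0.3266, 0.1697]), [array([0.4837, 0.3054]), np.float64(0.0223)])
  can (477, array([ 0.3804, -0.3282,  0.155 ]), array([ 0.4179, -0.2894,  0.1706]), [array([ 0.3991, -0.3089]), np.float64(0.0199)]) bottle (320, array([ 0.4559, -0.3804,  0.1503]), array([ 0.4874, -0.3491,  0.1677]), [array([ 0.4714, -0.3648]), np.float64(0.0161)])
scene spacer top (192, array([0.4781, 0.2889, 0.2071]), array([0.5184, 0.3281, 0.2153]), [array([0.498 , 0.3083]), np.float64(0.0207)]) hub (207, array([0.4777, 0.2833, 0.152 ]), array([0.5234, 0.3314, 0.17  ]), [array([0.4992, 0.3066]), np.float64(0.0251)])
  can (294, array([ 0.3803, -0.3297,  0.1553]), array([ 0.4225, -0.2909,  0.17  ]), [array([ 0.4013, -0.3105]), np.float64(0.0212)]) bottle (241, array([ 0.4584, -0.3816,  0.1501]), array([ 0.4908, -0.3506,  0.1659]), [array([ 0.4747, -0.3664]), np.float64(0.0168)])
```

View pics/scene5.png

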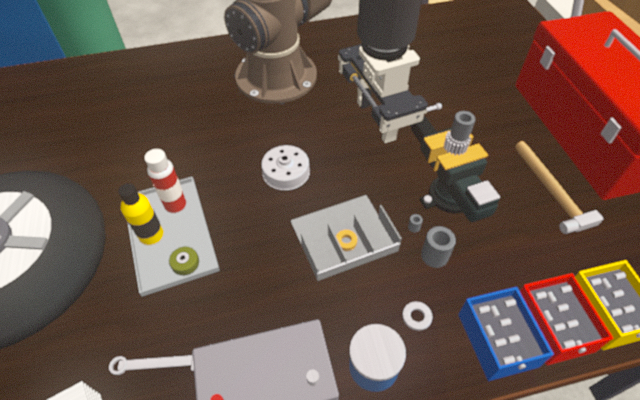

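View pics/scene5c.png

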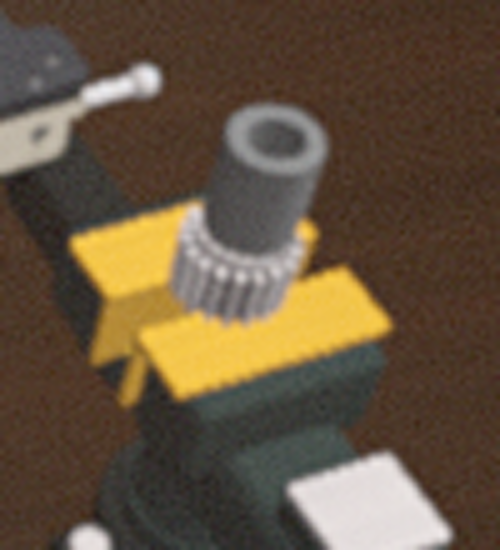

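The spacer stands on the middle of the hub. Next, the can, which was released at TCP (0.398, −0.307, 0.311).

Call:
arm_command(targets=[[[0,0,0],[-8,-40,0],0],[[0,0,0],[-8,-40,0],0],[[0,0,0],[-8,-40,0],0],[[0,0,0],[-8,-40,0],0],[[0,0,0],[-8,-40,0],0],[[0,0,0],[-8,-40,0],0],[[0,0,0],[-8,-40,0],0],[[0,0,0],[-8,-40,0],0]], squeeze=20)

```text
t: 27.85
eef_pos: [0.4251, -0.1928, 0.418]
ee_rot: [-3.141, -0.0, -1.423]
force: [1.1, 0.3, 0.5]
width: 0.0878
```

Call:
arm_command(targets=[[[0,0,0],[-9,-40,0],0],[[0,0,0],[-9,-40,0],0],[[0,0,0],[-9,-34,0],0],[[0,0,0],[0,0,0],0],[[0,0,0],[0,0,0],0]])

```text
t: 28.35
eef_pos: [0.3985, -0.3059, 0.4174]
ee_rot: [3.141, 0.0, -1.425]
force: [0.1, 0.7, -0.3]
width: 0.0878
```

Call:
arm_command(targets=[[[0,0,0],[0,-1,-40],0],[[0,0,0],[0,0,-40],0],[[0,0,0],[0,0,-26],0],[[0,0,0],[0,0,0],0],[[0,0,0],[0,0,0],0.3],[[0,0,0],[0,0,0],0.5],[[0,0,0],[0,0,0],0.8],[[0,0,0],[0,0,0],0.8]])

```text
t: 29.15
eef_pos: [0.3993, -0.3063, 0.3127]
ee_rot: [-3.14, -0.001, -1.423]
force: [0.1, 0.0, -0.1]
width: 0.0611
```

Call:
arm_command(targets=[[[0,0,0],[0,0,0],0.8],[[0,0,0],[0,0,0],0.8],[[0,0,0],[0,0,0],0.8],[[0,0,0],[0,0,0],0.8]])

```text
t: 29.55
eef_pos: [0.3989, -0.3063, 0.3116]
ee_rot: [3.141, -0.0, -1.423]
force: [-1.1, -0.0, 2.5]
width: 0.0398
```

Call:
arm_command(targets=[[[0,0,0],[0,0,15],0.8],[[0,0,0],[0,0,30],0.8],[[0,0,0],[0,0,40],0.8],[[0,0,0],[7,19,0],0.8],[[0,0,0],[12,38,0],0.8],[[0,0,0],[12,38,0],0.8],[[0,0,0],[12,38,0],0.8],[[0,0,0],[12,38,0],0.8]])

```text
t: 30.35
eef_pos: [0.4539, -0.1338, 0.3961]
ee_rot: [3.141, 0.0, -1.423]
force: [0.2, -0.5, -1.7]
width: 0.0399
```

Call:
arm_command(targets=[[[0,0,0],[12,38,0],0.8],[[0,0,0],[12,38,0],0.8],[[0,0,0],[12,38,0],0.8],[[0,0,0],[12,38,0],0.8],[[0,0,0],[12,38,0],0.8],[[0,0,0],[9,38,0],0.8],[[0,0,0],[0,0,0],0.8],[[0,0,0],[0,0,0],0.8]])

```text
t: 31.15
eef_pos: [0.5228, 0.0936, 0.3955]
ee_rot: [3.14, -0.0, -1.421]
force: [-0.2, -1.0, -2.9]
width: 0.0394
```

Call:
arm_command(targets=[[[0,0,0],[0,-1,-40],0.8],[[0,0,0],[0,0,-30],0.8],[[0,0,0],[0,0,-9],0.8],[[0,0,0],[0,0,-2],0.8],[[0,0,0],[0,0,-1],0.8],[[0,0,0],[0,0,-1],0.8],[[0,0,0],[0,0,0],0.8],[[0,0,0],[0,0,0],0.8]])

```text
t: 31.95
eef_pos: [0.5232, 0.0918, 0.3143]
ee_rot: [-3.14, 0.0, -1.423]
force: [1.0, -0.0, -2.3]
width: 0.0397
```

Call:
arm_command(targets=[[[0,0,0],[0,0.5,-1],0.8],[[0,0,0],[0,0,-1],0.8],[[0,0,0],[0,0,0],0.8],[[0,0,0],[0,0,0],0.8]])

```text
t: 32.35
eef_pos: [0.5234, 0.0925, 0.3131]
ee_rot: [-3.139, 0.0, -1.422]
force: [-3.7, 1.3, 8.6]
width: 0.0399
```

Call:
arm_command(targets=[[[0,0,0],[0,0,0.7],0.8],[[0,0,0],[0,0,0],0.6],[[0,0,0],[0,0,0],0.3],[[0,0,0],[0,0,0],0],[[0,0,0],[0,0,0],0],[[0,0,0],[0,0,0],0],[[0,0,0],[0,0,0],0]])

```text
t: 33.05
eef_pos: [0.523, 0.0922, 0.312]
ee_rot: [3.141, -0.0, -1.423]
force: [-0.2, -0.2, -0.3]
width: 0.0744
```

Call:
arm_command(targets=[[[0,0,0],[0,0,10],0],[[0,0,0],[0,0,35],0],[[0,0,0],[0,0,40],0],[[0,0,0],[-5,-40,0],0],[[0,0,0],[-5,-45,0],0],[[0,0,0],[-5,-45,0],0],[[0,0,0],[-5,-45,0],0],[[0,0,0],[-5,-45,0],0]])

```text
t: 33.85
eef_pos: [0.4974, -0.1294, 0.3983]
ee_rot: [-3.14, -0.0, -1.422]
force: [1.1, -0.4, 0.9]
width: 0.0879
```

Call:
arm_command(targets=[[[0,0,0],[-5,-45,0],0],[[0,0,0],[-5,-45,0],0],[[0,0,0],[-5,-45,0],0],[[0,0,0],[-5,-45,0],0],[[0,0,0],[-5,-45,0],0],[[0,0,0],[0,0,0],0],[[0,0,0],[0,0,0],0]])

```text
t: 34.55
eef_pos: [0.4725, -0.3539, 0.3973]
ee_rot: [3.141, 0.0, -1.425]
force: [-0.4, -0.0, -0.1]
width: 0.0878
```

Call:
arm_command(targets=[[[0,0,0],[-1.5,-8.5,0],0],[[0,0,0],[0,0,-40],0],[[0,0,0],[0,0,-30],0],[[0,0,0],[0,0,-16],0],[[0,0,0],[0,0,0],0.3],[[0,0,0],[0,0,0],0.5],[[0,0,0],[0,0,0],0.9],[[0,0,0],[0,0,0],0.9]])

```text
t: 35.35
eef_pos: [0.472, -0.3612, 0.3126]
ee_rot: [-3.14, -0.001, -1.422]
force: [0.1, -1.1, -0.6]
width: 0.0609
```

Call:
arm_command(targets=[[[0,0,0],[0,0,0],0.9],[[0,0,0],[0,0,0],0.9],[[0,0,0],[0,0,0],0.9],[[0,0,0],[0,0,0],0.9],[[0,0,0],[0,0,0],0.9]])

```text
t: 35.85
eef_pos: [0.4714, -0.3613, 0.3113]
ee_rot: [3.141, -0.0, -1.423]
force: [-1.4, -0.4, 2.5]
width: 0.0315
```

Call:
arm_command(targets=[[[0,0,0],[0,0,15],0.9],[[0,0,0],[0,0,30],0.9],[[0,0,0],[0,0,40],0.9],[[0,0,0],[5,20,0],0.9],[[0,0,0],[8,40,0],0.9],[[0,0,0],[8,40,0],0.9],[[0,0,0],[8,40,0],0.9],[[0,0,0],[8,40,0],0.9]])

```text
t: 36.65
eef_pos: [0.5082, -0.1797, 0.3955]
ee_rot: [3.141, 0.001, -1.423]
force: [1.3, 0.7, -3.8]
width: 0.0315
```

Call:
arm_command(targets=[[[0,0,0],[8,40,0],0.9],[[0,0,0],[8,40,0],0.9],[[0,0,0],[8,40,0],0.9],[[0,0,0],[8.5,37,0],0.9],[[0,0,0],[0,0,0],0.9],[[0,0,0],[0,0,0],0.9]])

```text
t: 37.25
eef_pos: [0.5408, -0.0233, 0.3954]
ee_rot: [3.14, 0.0, -1.421]
force: [0.1, -0.3, -4.1]
width: 0.0316
```

Call:
arm_command(targets=[[[0,0,0],[0,0,-40],0.9],[[0,0,0],[0,0,-30],0.9],[[0,0,0],[0,0,-9],0.9],[[0,0,0],[0,0,-2],0.9],[[0,0,0],[0,0,-1],0.9],[[0,0,0],[0,0,-1],0.9],[[0,0,0],[0,0,0],0.9],[[0,0,0],[0,0,0],0.9]])

```text
t: 38.05
eef_pos: [0.5412, -0.0242, 0.314]
ee_rot: [-3.14, 0.0, -1.423]
force: [0.4, -0.1, -3.4]
width: 0.0315
```

Call:
arm_command(targets=[[[0,0,0],[0,0,-1],0.9],[[0,0,0],[0,0,-0.7],0.9],[[0,0,0],[0,0,0],0.9],[[0,0,0],[0,0,0],0.9]])

```text
t: 38.45
eef_pos: [0.5415, -0.0241, 0.313]
ee_rot: [-3.14, -0.0, -1.422]
force: [-2.4, 1.1, 7.0]
width: 0.0313
```

Call:
arm_command(targets=[[[0,0,0],[0,0,0.6],0.9],[[0,0,0],[0,0,0],0.7],[[0,0,0],[0,0,0],0.4],[[0,0,0],[0,0,0],0],[[0,0,0],[0,0,0],0],[[0,0,0],[0,0,0],0],[[0,0,0],[0,0,0],0]])

```text
t: 39.15
eef_pos: [0.541, -0.0243, 0.3119]
ee_rot: [3.141, -0.0, -1.423]
force: [-0.6, -0.5, 0.2]
width: 0.0658
```

Call:
arm_command(targets=[[[0,0,0],[0,0,10],0],[[0,0,0],[0,0,35],0],[[0,0,0],[0,0,40],0],[[0,0,0],[-5,-40,0],0],[[0,0,0],[-5,-45,0],0],[[0,0,0],[-5,-45,0],0],[[0,0,0],[-5,-45,0],0],[[0,0,0],[0,0,0],0]])

```text
t: 39.95
eef_pos: [0.52, -0.2033, 0.3977]
ee_rot: [3.141, -0.001, -1.427]
force: [0.1, 0.7, 0.4]
width: 0.0877
```

```bash
python3 - <<'E'
from h import *
s=get_state();print(s['eef_pos'],s['t'],s['force'])
for n in ('top','scene'):
    im,d=grab_frame(n); c=P(n); V=cloud(c,d); save(n+'6',im); z=np.load(n+'0.npz'); V0=cloud(c,z['d'])
    for lab,a in (('bot',(.15,.2,.3,.6,-.06,.03)),('can',(.15,.2,.3,.6,.05,.13)),('drum',(.03,.055,.28,.46,-.12,.03)),('puck',(.022,.03,.5,.62,-.36,-.24))):
        print(n,lab,circ(V0,*a)[-1],circ(V,*a)[-1])
    print(n,'spacer top',circ(V,.207,.22,.44,.55,.25,.36),'hub',circ(V,.152,.17,.44,.55,.25,.36)[-1])
E
```

```text
[ 0.52004905 -0.20326482  0.39772624] 39.95 [0.119781   0.72613832 0.35010839]Traceback (most recent call last):
  File "<stdin>", line 6, in <module>
TypeError: 'int' object is not subscriptable
```

View pics/top6.png

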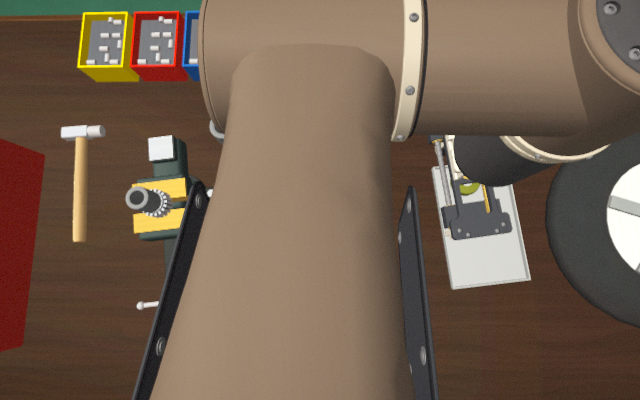

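The arm blocks the top view, so I'll back away toward the start pose before the final check.

Call:
arm_command(targets=[[[0,0,0],[-20,-40,0],0],[[0,0,0],[-20,-40,0],0],[[0,0,0],[-20,-40,0],0],[[0,0,0],[-20,-40,0],0],[[0,0,0],[-20,-40,0],0],[[0,0,0],[-20,-40,0],0],[[0,0,0],[-20,-40,0],0],[[0,0,0],[-20,-40,0],0]])

```text
t: 40.8
eef_pos: [0.3608, -0.52, 0.3979]
ee_rot: [-3.141, -0.001, -1.422]
force: [1.2, -0.1, 0.5]
width: 0.0874
```

Call:
arm_command(targets=[[[0,0,-0.14],[-20,-20,0],0],[[0,0,-0.14],[-20,-20,0],0],[[0,0,-0.14],[-10,-10,0],0],[[0,0,0],[0,0,0],0],[[0,0,0],[0,0,0],0]])

```text
t: 41.3
eef_pos: [0.3115, -0.5688, 0.3974]
ee_rot: [-3.141, 0.0, -1.84]
force: [-0.1, -0.4, -0.5]
width: 0.0876
```

```bash
python3 - <<'E'
from h import *
s=get_state();print(s['eef_pos'],s['t'],s['force'])
for n in ('top','scene'):
    im,d=grab_frame(n); c=P(n); V=cloud(c,d); save(n+'7',im); z=np.load(n+'0.npz'); V0=cloud(c,z['d'])
    for lab,a in (('bot',(.15,.2,.3,.6,-.06,.03)),('can',(.15,.2,.3,.6,.05,.13)),('drum',(.03,.055,.28,.46,-.12,.03)),('puck',(.022,.03,.5,.62,-.36,-.24))):
        r=circ(V,*a); print(n,lab,circ(V0,*a)[-1],r[-1] if isinstance(r,tuple) else r)
    print(n,'spacer top',circ(V,.207,.22,.44,.55,.25,.36),'hub',circ(V,.152,.17,.44,.55,.25,.36))
E
```

```text
[ 0.31152425 -0.56883636  0.39735126] 41.3 [-0.07979343 -0.41301538 -0.50491013]
top bot [array([ 0.5395, -0.0238]), np.float64(0.016)] [array([ 0.5411, -0.0228]), np.float64(0.0159)]
top can [array([0.5217, 0.0945]), np.float64(0.0199)] [array([0.5227, 0.0928]), np.float64(0.0203)]
top drum [array([ 0.3633, -0.0432]), np.float64(0.0559)] [array([ 0.3633, -0.0431]), np.float64(0.056)]
top puck [array([ 0.5622, -0.2971]), np.float64(0.0301)] [array([ 0.5624, -0.297 ]), np.float64(0.0298)]
top spacer top (323, array([0.4747, 0.2902, 0.2071]), array([0.5124, 0.3298, 0.2165]), [array([0.4933, 0.3102]), np.float64(0.0204)]) hub (229, array([0.4696, 0.284 , 0.1522]), array([0.5195, 0.3261, 0.1695]), [array([0.4943, 0.3084]), np.float64(0.0253)])
scene bot [array([ 0.5425, -0.025 ]), np.float64(0.0172)] [array([ 0.5456, -0.0235]), np.float64(0.0168)]
scene can [array([0.5248, 0.0928]), np.float64(0.0213)] [array([0.5278, 0.093 ]), np.float64(0.0214)]
scene drum [array([ 0.3663, -0.0453]), np.float64(0.0572)] [array([ 0.3662, -0.044 ]), np.float64(0.0568)]
scene puck [array([ 0.5648, -0.2991]), np.float64(0.0308)] [array([ 0.5666, -0.2983]), np.float64(0.0307)]
scene spacer top (190, array([0.4769, 0.2893, 0.207 ]), array([0.5183, 0.3284, 0.2154]), [array([0.4974, 0.309 ]), np.float64(0.021)]) hub (204, array([0.4777, 0.2828, 0.152 ]), array([0.5249, 0.332 , 0.17  ]), [array([0.4995, 0.3066]), np.float64(0.0256)])
```

View pics/scene7.png

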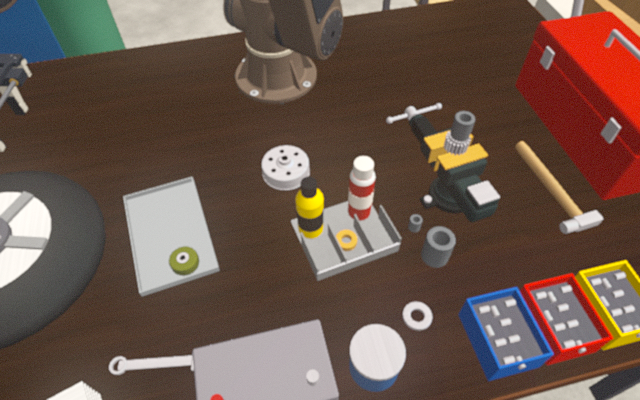

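View pics/top7.png

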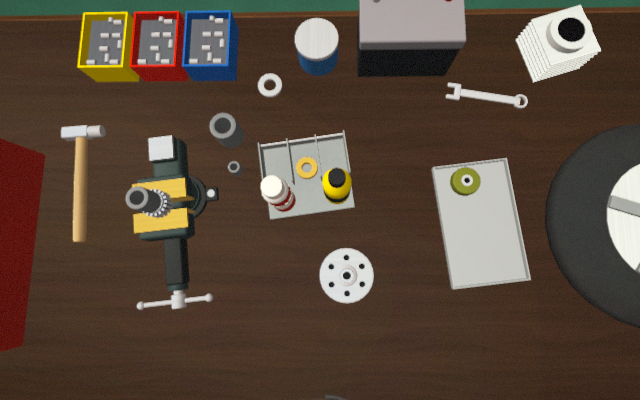

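Both cameras agree that everything is in place: can and bottle are within about 3.5 mm of where they stood, the drum and puck have not moved, and the spacer stands on the hub. I'll hand it in.

```bash
python3 -c "
from station import *
print(job_done())"
```

```text
the job is handed in; nothing more can be done
None
```

The job is done and handed in at about 41 s of the 122 s allowed; no verdict is reported. The bottle and can went upright into the drip tray. The hub then went flat across the brass jaws, with the spacer on end on it, and can and bottle went back into the rack.

The last checks, from both fixed cameras:
- **Hub and spacer:** the hub is about 2 mm from the gap's middle, and the spacer is centred on it within about 3 mm.
- **Can and bottle:** both stand upright, within about 3.5 mm of where they started.
- **Puck and drum:** neither moved beyond measuring noise (2 mm at most).
- **Robot:** the arm is clear of everything.

The top and scene cameras disagree by 3–6 mm in x. I worked from their mean, and the wrist camera agreed with it. No check failed.

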